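# Fit a spring-pin roller in the storeroom roller conveyor

## Task

Fit the longer of the two spare rollers into the empty place in the small roller conveyor: put its sprung pin into the hole of one side rail, push the roller against its spring until the other end drops in between the rails, then let it out again so that both pins sit fully home in their holes, and let go. The rails are set by hand, so find the holes by feel and do not force anything (the spring itself takes 10 N at most); leave everything else where it is.

Things in the scene. Friction and masses are not known exactly. Their poses are not given: they have to be found in the camera images.
- roller_mid (a point): middle of the longer spare roller, on its axis, half-way along the tube: pale metal tube 30 mm in diameter, 200 mm long, about 0.3 kg in all. It starts lying level in one of the two V notches of the rest, its axis 52 mm above the table. The y axis runs along the roller from the fixed-pin end to the sprung-pin end; x and z turn as it rolls
- sprung_tip (a point): outer end of the longer roller's sprung pin, 127 mm from roller_mid when free. A collar 15 mm in diameter stands 20 mm out of the tube's end, then the pin, 8 mm in diameter, 7 mm long, bevelled 0.8 mm. Collar and pin slide into the tube together against a spring: about 4.5 N to start, 0.35 N more per mm, hard stop after 16 mm (10 N); damped, it comes back at about 0.1 m/s
- fixed_tip (a point): outer end of the longer roller's rigid pin, 107 mm from roller_mid: 8 mm in diameter, 7 mm long, straight out of the flat tube end, bevelled 0.8 mm. When the roller is home, the collar rests on one rail's inner face and the tube's end on the other's, both pins are 7 mm in, and the two pin ends are 229 mm apart
- roller: the longer spare roller as a whole; same point and axes as roller_mid
- bay (a point): middle of the conveyor's empty roller place, midway between the rails, level with the centres of their holes, 85 mm above the table. Its y axis is level, square across from the right rail to the left; x runs along the conveyor away from the robot. The rails' inner faces are 107.5 mm from it either way; fitted rollers like the spare lie 80 mm either side along x
- conveyor: the small roller conveyor, fixed, 400 by 260 mm; origin under bay, axes as bay. Grey side rails of 4 mm plate, top edges 12 mm above bay, flanges 20 mm outwards. In each an empty round hole, 10 mm, right through, no bevel. The rails are clamped in slots: each hole may be up to 7 mm off bay's y line, along x, left and right independently; heights are true
- rest: low fixed rest on a plywood board (190 by 130 mm); origin on the table at its middle. Two V notches, 50 mm either side of the origin along its x axis, hold the longer and the shorter roller along y, in either order, up to 6 mm off-centre along y. The notch arms are 14 mm wide, at y = 50 and -50 mm, tips 68 mm high; the 85 mm between them is free for fingers
- short_mid (a point): middle of the shorter spare roller, of the same make, 30 mm in diameter but its tube only 150 mm long; it belongs to another conveyor and stays in its notch, 100 mm beside the longer one
- nut_bin: open blue stacking bin of nuts, 150 by 100 by 75 mm, standing on the far fitted rollers; origin at the centre of its underside
- big_nut: large loose hexagon nut, 36 mm across flats, 19 mm high, on the table; origin at the centre of its underside
- spanner: open-ended spanner, 190 mm long, lying on the table
- oil_can: white can, 52 mm in diameter, 150 mm high; origin at the centre of its underside
Things that resemble listed ones, but are neither listed nor needed, are in the scene too. Leave any pink look-alike of the roller alone.

How it is judged (in metres and radians):
On the way, in this order (a step that is already met when the one before it is completed fails the run):
1. the longer roller is lifted out of its rest (distance of roller_mid from where it was at the start of the episode above 0.06 m), for 0.1 s.
2. in the empty place, the sprung pin is pushed in by more than 10 mm (distance between roller_mid and bay below 0.035 m and distance between sprung_tip and fixed_tip below 0.224 m), for 0.1 s.
At the end, for the whole second after the job is handed in: the longer roller hangs at rest by both pins: its middle within 10 mm along, 12 mm across and 5 mm (4 above) in height of the empty place's middle, its axis within 0.09 rad of square across, its pin ends 226.5 to 232.5 mm apart (229 when home) (x of roller_mid in the frame of bay between -0.01 and 0.01 m and y of roller_mid in the frame of bay between -0.012 and 0.012 m and z of roller_mid in the frame of bay between -0.005 and 0.004 m and angle between the y axis of roller_mid and the y axis of bay, either way round below 0.09 rad and distance between sprung_tip and fixed_tip between 0.2265 and 0.2325 m and linear speed of roller below 0.02 m/s); the robot touches nothing.
It fails at once if the roller is forced against the conveyor (over 25 N) (contact force between roller and conveyor above 25 N).
It fails at once if something that should be left alone is moved by more than 30 mm (distance of any of short_mid, nut_bin, big_nut, spanner, oil_can from where it was at the start of the episode above 0.03 m).
It also fails if it takes over 72 s, if anything falls off the work surface, if the arm or the gripper's body presses on something with over 40 N, if the wrist force passes 120 N, or if a joint passes its speed limit or range.

## Robot

A 7-joint arm with a two-finger parallel gripper is mounted at the origin on the work surface. World frame = base frame: x ahead of the robot, y to its left, z up, the work surface at z = 0. Lengths are in mm, angles in rad, forces in N, time in s.
With the tool pointing down it reaches from about 350 to 900 mm from the base axis. Payload 19.9 kg.
Tool frame: the origin (TCP) lies at the very end of the fingers, on their centre line; the grasp point (between the pads) lies 19 mm behind it; z points along the fingers, x is the direction in which the jaws open and shut, and the axes are right-handed (so a half turn about z gives the same grasp; the last joint's range is limited). The gripper opens to 94 mm and grips with 3 to 60 N. Pads are 16 mm wide; open, the fingers measure 119 mm over their backs; the gripper's body (75 mm by 177 mm) begins 78 mm behind the grasp point.
Start: joints at [-1.183, 0.417, -0.01, 1.614, 0.005, 1.111, -0.053], TCP at [259.85, 568.398, 205.425] pointing down, gripper open.
Joint ranges: [-2.81, 2.81], [-0.39, 2.02], [-1.27, 1.25], [0.06, 2.57], [-1.19, 4.33], [0.19, 2], [-2.82, 2.82]. Speed limits (rad/s): [1.89, 1.89, 2.39, 2.39, 3.01, 3.01, 3.01].

## Interface

Orientations are given as a unit quaternion [w, x, y, z].
In Python, from rig import status, eyes, job gives the robot as it stands.
- The arm moves only by the tool play_rows, never from a script. Its argument "commands" is a list of rows, each a list of 2 entries, a list of its own where there are three numbers: the shift along the world's x, y, z in m, then the turn about the world's z in rad. In form: [[[x, y, z], yaw], ...]. A call has exactly 8 rows; each row shifts and turns the commanded pose from where the row before left it; what a row does not reach is not made up. A row lasts 1/12 s, in which the tool goes at most 41.7 mm and 7.16 degrees, less where a joint would pass 70% of its speed; a pose out of reach is approached as far as the arm can. A call is refused whole if a number of a shift passes 0.0417 or a number of a turn 0.125, either way. A call with a gripper value outside its range is refused whole. "claw" is the closure, from 0 (fully open) to 1 (shut), set as the call begins (left out, the last holds). The fingers move at their own pace and stop on an object; "squeeze" is the grip in N (left out, the last holds). Time passes only in rows, so rows that do not move let the fingers close, or fill a call up. It gives the time, the measured TCP pose, the force and the opening at its end, in the units of the state.
- status.read_state(): the state, without advancing time (a new reading comes with each control period).
- eyes.capture(name): name is "scene" or "side" or "wrist"; returns (picture, depth): 480x640x3 uint8, blue, green, red; 480x640 float32, mm along the optical axis (not along the pixel's ray), 0 where there is no reading.
- eyes.camera_params(name): a dict with "camera_matrix" (3x3 intrinsics, pixels), "camera_from_world" (4x4, takes a point from world to camera coordinates). Camera axes: x right, y down, z forward; pixel columns grow to the right and rows downward; lengths in mm; the calibration is good to about 2 mm. The wrist camera is an equidistant fisheye: a pixel r from the principal point sees the ray r / f radians off the axis. A picture is of the moment at which its call begins: read the wrist's pose just before it. camera_params takes no time and is no camera call; for the wrist camera it gives the pose at the moment of the call.
- job.finish_job(): hands the job in, once; it reports no verdict.
The state is a dict: "time": time; "joint_pos": joint angles; "dq": joint speeds; "tau": joint torques, N m; "eef_pos": TCP position; "eef_rot": TCP orientation; "contact_force": force on the tool from outside, world axes, zero at the start; "ft_torque": the same for the moment, N m; "width": opening from 0.0 (shut) to 1.0 (fully open).
Only numpy, scipy, OpenCV 4.12 (cv2) and the standard library are available. Lean on these libraries where they do the work, as an engineer would, in place of code of your own. Each camera call takes 0.05 s, during which the arm holds its last target.

## Working session

There is one attempt and no reset: what is moved stays moved. The work goes in short steps, Python scripts to look and compute and a tool call to move; the robot and the scene stay as the last step left them, time stands still between calls to the robot, and variables do not carry over. Pictures are saved under pics/ and viewed, and the job is handed in when it is done.

Besides the shell and the picture viewer there is one more tool, called after ">>>" as name([rows], argument=value, ...), one row to a line, values as JSON. play_rows: Moves the arm, as the interface text tells. Its arguments: {"type":"object","properties":{"commands":{"type":"array","items":{"type":"array"}},"claw":{"type":"number"},"squeeze":{"type":"number"}},"required":["commands"]}

```bash
mkdir -p pics; ls; python3 - <<'E'
from rig import status, eyes
import cv2,numpy as np
s=status.read_state();print(s)
for n in("scene","side"):
    p,d=eyes.capture(n);cv2.imwrite(f"pics/{n}0.png",p);np.save(f"pics/{n}0.npy",d);np.save(f"pics/{n}0_img.npy",p)
    c=eyes.camera_params(n);print(n,c)
E
```

```text
pics
{'time': 0.0, 'joint_pos': array([-1.18351246,  0.41799523, -0.01029416,  1.61417538,  0.00468831,
        1.11072234, -0.05302936]), 'dq': array([ 3.29125071e-04,  2.35109804e-03,  8.49901117e-05, -1.50382164e-03,
        1.21398592e-03, -1.39504468e-03, -3.90044795e-04]), 'tau': array([-1.18687299e-04, -8.51276708e+01,  6.38853740e-01, -4.25977170e+01,
       -4.88253159e-02,  1.87510089e-02,  9.54142092e-05]), 'eef_pos': array([259.70493949, 568.05855388, 204.81156631]), 'eef_rot': array([ 3.80790117e-04,  8.41366677e-01,  5.40464344e-01, -5.12182143e-04]), 'contact_force': array([ 0.16880372, -0.59403301,  0.94225943]), 'ft_torque': array([0.01356646, 0.01431015, 0.05843353]), 'width': 1.0002456948912959}
scene {'camera_matrix': array([[458.72312736,   0.        , 317.30995176],
       [  0.        , 458.72312736, 241.39028712],
       [  0.        ,   0.        ,   1.        ]]), 'camera_from_world': array([[-4.05567207e-02,  9.99174158e-01,  2.48068987e-03,
         1.63719813e+02],
       [ 6.54464636e-01,  2.84407309e-02, -7.55557519e-01,
        -2.38262341e+02],
       [-7.55004101e-01, -2.90194115e-02, -6.55077615e-01,
         1.48814793e+03],
       [ 0.00000000e+00,  0.00000000e+00,  0.00000000e+00,
         1.00000000e+00]])}
side {'camera_matrix': array([[457.2946308 ,   0.        , 314.83815292],
       [  0.        , 457.2946308 , 243.5934735 ],
       [  0.        ,   0.        ,   1.        ]]), 'camera_from_world': array([[ 9.91723488e-01, -1.27851108e-01,  1.17735915e-02,
        -4.79170363e+02],
       [-8.60182667e-02, -7.29698751e-01, -6.78336635e-01,
         1.53281854e+01],
       [ 9.53172655e-02,  6.71709630e-01, -7.34656921e-01,
         1.01185224e+03],
       [ 0.00000000e+00,  0.00000000e+00,  0.00000000e+00,
         1.00000000e+00]])}
```

View pics/scene0.png

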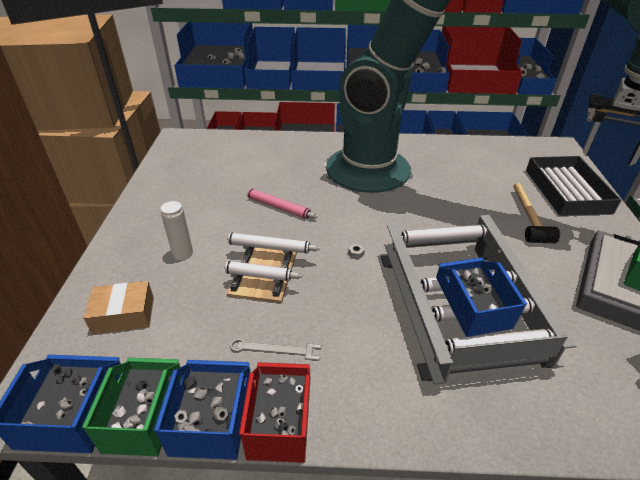

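View pics/side0.png

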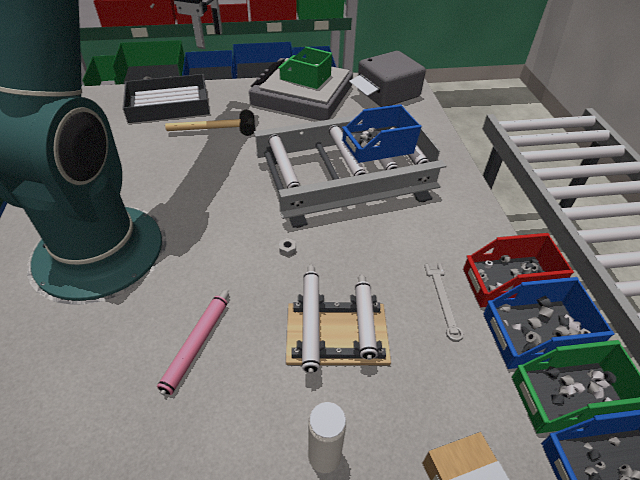

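```bash
cat > h.py <<'E'
import numpy as np,cv2
from rig import status,eyes
def back(c,d,u,v,r=1,z=None):
    K=c["camera_matrix"];T=c["camera_from_world"];Ti=np.linalg.inv(T)
    ray=np.array([(u-K[0,2])/K[0,0],(v-K[1,2])/K[1,1],1])
    if z is not None:
        o=Ti[:3,3];w=Ti[:3,:3]@ray;return o+w*(z-o[2])/w[2]
    w=d[int(v)-r:int(v)+r+1,int(u)-r:int(u)+r+1];w=w[w>0]
    return Ti[:3,:3]@(ray*np.median(w))+Ti[:3,3]
def proj(c,p):
    K=c["camera_matrix"];T=c["camera_from_world"];q=K@(T[:3,:3]@np.array(p)+T[:3,3]);return q[:2]/q[2]
def crop(p,x0,y0,x1,y1,k,name):
    cv2.imwrite("pics/"+name,cv2.resize(p[y0:y1,x0:x1],None,fx=k,fy=k,interpolation=cv2.INTER_CUBIC))
E
python3 - <<'E'
from h import *
s=np.load("pics/side0_img.npy");c=np.load("pics/scene0_img.npy")
crop(s,280,250,410,390,4,"s_rest.png");crop(s,240,90,450,230,3.8,"s_conv.png")
crop(c,210,220,340,310,6,"c_rest.png");crop(c,370,205,580,385,3.3,"c_conv.png")
E
```

```text
(no output)
```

View pics/s_rest.png

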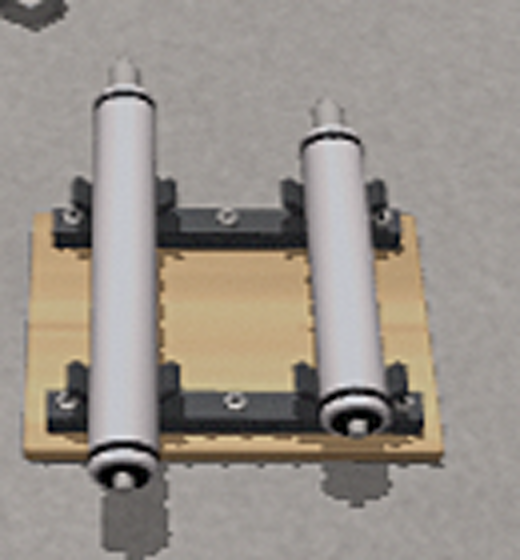

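View pics/s_conv.png

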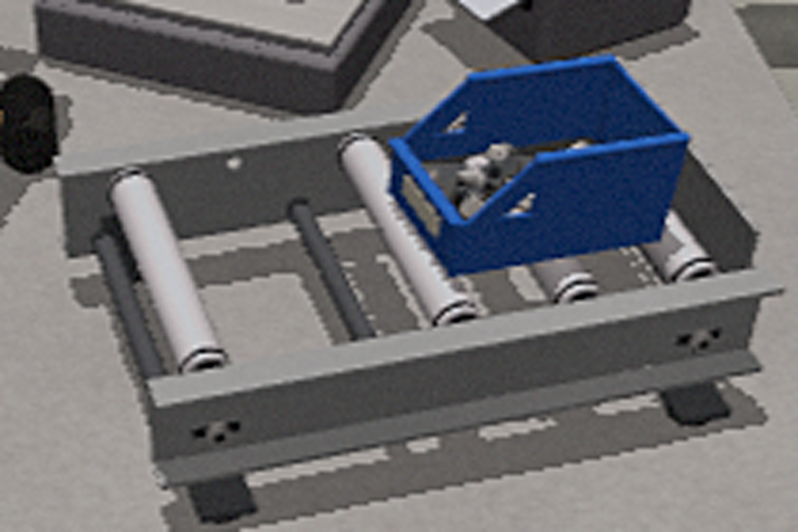

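View pics/c_rest.png

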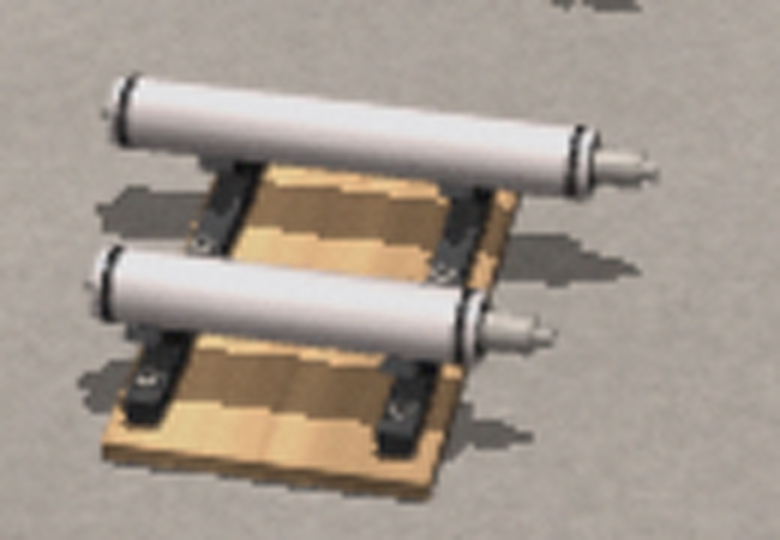

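View pics/c_conv.png

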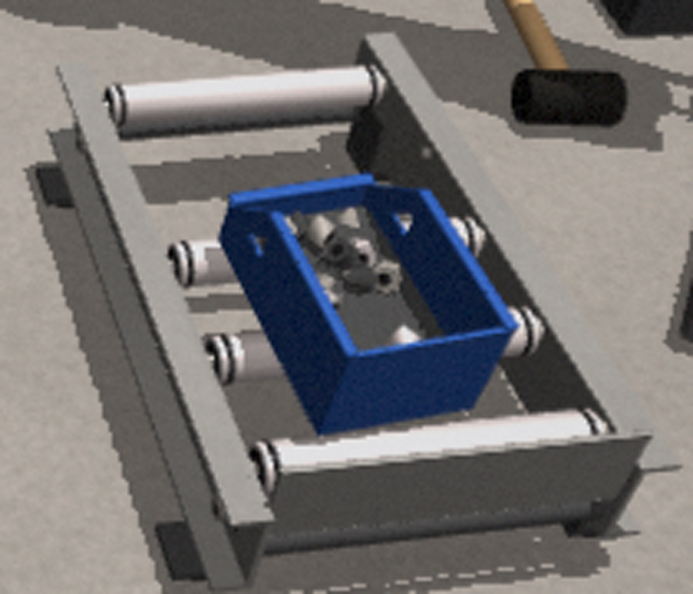

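```bash
python3 - <<'E'
from h import *
ds=np.load("pics/side0.npy");dc=np.load("pics/scene0.npy")
cs=eyes.camera_params("side");cc=eyes.camera_params("scene")
def show(n,c,d,u,v): print(n,(u,v),back(c,d,u,v).round(1))
S=lambda n,u,v:show("side "+n,cs,ds,u,v); C=lambda n,u,v:show("scene "+n,cc,dc,u,v)
for v in (276,290,310,330,350,360): S("long",311,v)
for v in (290,310,330,345): S("short",int(363+ (v-290)*0.09),v)
for u in (235,250,270,290,303): C("long",u,int(239+(u-235)*.11))
# fitted roller near
S("fitA",277,144);S("fitA",285,165);S("fitA",292,180)
S("fitB",338,135);S("fitB",348,155);S("fitB",356,168)
C("fitA",412,237);C("fitA",440,234);C("fitA",475,231)
C("fitD",460,346);C("fitD",500,342);C("fitD",540,338)
S("hole",302,133);S("holenear",302,138);S("holenear",298,136)
S("railtopL",270,133);S("railtopL",310,127)
for u,v in((290,187),(330,181),(380,173),(430,165)):S("railflangeR",u,v)
for u,v in((500,247),(520,280),(550,325)):C("flangeL",u,v)
for u,v in((393,240),(415,300),(440,355)):C("flangeR",u,v)
for u,v in((465,268),(480,330),(500,262)):C("bin",u,v)
S("oil",327,412);S("nut",288,245);S("mid bar",322,155)
for u,v in ((300,262),(311,268)): S("pin",u,v)
print(proj(cs,[400,0,0]),proj(cs,[500,0,0]),proj(cs,[400,100,0]))
E
```

```text
side long (311, 276) [ 451.5 -181.3   68.1]
side long (311, 290) [ 447.4 -214.7   68.1]
side long (311, 310) [ 441.9 -259.1   67.5]
side long (311, 330) [ 436.8 -301.2   68. ]
side long (311, 350) [ 432.  -339.7   67.3]
side long (311, 360) [ 429.7 -358.4   67.5]
side short (363, 290) [ 544.9 -225.8   67.3]
side short (364, 310) [ 537.6 -270.8   67.7]
side short (366, 330) [ 532.7 -312.5   67.5]
side short (367, 345) [ 528.5 -341.6   66.9]
scene long (235, 239) [ 438.8 -348.8   59.4]
scene long (250, 240) [ 443.4 -310.8   61.5]
scene long (270, 242) [ 448.8 -261.    61.6]
scene long (290, 245) [ 455.1 -211.8   59.3]
scene long (303, 246) [ 459.7 -179.9   61.3]
side fitA (277, 144) [415.9 212.  101.3]
side fitA (285, 165) [428.3 126.1 101.9]
side fitA (292, 180) [439.4  71.  101.1]
side fitB (338, 135) [571.1 235.3 100. ]
side fitB (348, 155) [582.  152.8  98. ]
side fitB (356, 168) [591.5 100.6  98.5]
scene fitA (412, 237) [449.9  78.6  91.1]
scene fitA (440, 234) [437.8 146.2  92.7]
scene fitA (475, 231) [424.6 231.3  94.1]
scene fitD (460, 346) [783.9 120.5 123.1]
scene fitD (500, 
[... 466 characters left out ...]
  92.4  98.3]
scene flangeL (500, 247) [480.4 276.2  94.1]
scene flangeL (520, 280) [583.6 292.4  92.2]
scene flangeL (550, 325) [705.7 313.5  94.4]
scene flangeR (393, 240) [466.4  32.1  94.2]
scene flangeR (415, 300) [651.   61.4  92.9]
scene flangeR (440, 355) [784.5  90.1  95.3]
scene bin (465, 268) [585.9 168.7 124.9]
scene bin (480, 330) [735.7 169.6 109.5]
scene bin (500, 262) [503.1 277.2  68.1]
side oil (327, 412) [ 435.8 -482.6  150.6]
side nut (288, 245) [417.  -51.6  20.7]
side mid bar (322, 155) [530.4 226.2  48.6]
side pin (300, 262) [439.5 -86.5   0.9]
side pin (311, 268) [ 454.8 -155.    60.3]
[278.91543585 235.28399445] [322.04230631 231.64612195] [275.84190169 205.91410395]
```

```bash
cat > fit.py <<'E'
from h import *
from scipy.optimize import least_squares
def cloud(c,d):
    K=c["camera_matrix"];Ti=np.linalg.inv(c["camera_from_world"])
    v,u=np.mgrid[0:480,0:640];m=d>0
    P=np.stack([(u-K[0,2])/K[0,0]*d,(v-K[1,2])/K[1,1]*d,d],-1)
    W=P@Ti[:3,:3].T+Ti[:3,3];W[~m]=np.nan;return W
def cyl(P,a,b,zc,lo,hi,r=15,fz=True):
    # axis guess a->b in xy; take points near; fit
    a=np.array(a,float);b=np.array(b,float)
    n=(b-a)/np.linalg.norm(b-a);m=(a+b)/2
    Q=P.reshape(-1,3);Q=Q[~np.isnan(Q[:,0])]
    t=(Q[:,:2]-m)@n;s=(Q[:,:2]-m)@np.array([-n[1],n[0]])
    k=(abs(s)<24)&(t>lo)&(t<hi)&(abs(Q[:,2]-zc)<20)&(Q[:,2]>zc-8)
    Q=Q[k]
    def res(p):
        th=np.arctan2(n[1],n[0])+p[1];nn=np.array([np.cos(th),np.sin(th)])
        s=(Q[:,:2]-m)@np.array([-nn[1],nn[0]])-p[0]
        return np.hypot(s,Q[:,2]-zc-p[2])-r
    f=least_squares(res,[0,0,0],loss="soft_l1",f_scale=1.);th=np.arctan2(n[1],n[0])+f.x[1]
    nn=np.array([np.cos(th),np.sin(th)]);mm=m+f.x[0]*np.array([-nn[1],nn[0]])
    return mm,nn,th,zc+f.x[2],len(Q),np.std(f.fun)
E
python3 - <<'E'
from fit import *
for n in("side","scene"):
    d=np.load(f"pics/{n}0.npy");c=eyes.camera_params(n);W=cloud(c,d);np.save(f"pics/{n}W.npy",W)
    print(n,"long",cyl(W,(431,-358),(455,-185),52,-80,80))
    print(n,"short",cyl(W,(529,-341),(544,-226),52,-55,55))
    print(n,"A",cyl(W,(447,78),(416,220),85,-80,80))
    print(n,"B",cyl(W,(596,100),(571,235),85,-60,60))
E
```

```text
side long (array([ 439.36898574, -271.05076944]), array([0.12278426, 0.99243339]), np.float64(1.4477014387649396), np.float64(52.3207415153832), 1365, np.float64(1.7790586350326454))
side short (array([ 538.21837464, -283.71429561]), array([0.12374974, 0.99231346]), np.float64(1.4467285398283891), np.float64(52.26437504932126), 973, np.float64(2.166426679879848))
side A (array([427.57713221, 148.35390156]), array([-0.16251113,  0.98670671]), np.float64(1.734031406856127), np.float64(85.91384996923567), 536, np.float64(1.0087600484021457))
side B (array([586.55509654, 168.01653637]), array([-0.16670771,  0.98600636]), np.float64(1.738286030760605), np.float64(85.8782746928754), 311, np.float64(1.2657418464901313))
scene long (array([ 438.02130534, -270.85799006]), array([0.12789251, 0.99178803]), np.float64(1.4425525751228259), np.float64(50.475704098079106), 789, np.float64(2.3699558818941657))
scene short (array([ 536.98278328, -283.56016659]), array([0.12366776, 0.99232368]), np.float64(1.446811149819588), np.float64(50.87367816531355), 602, np.float64(2.0543600340106627))
scene A (array([426.23982968, 148.09134907]), array([-0.17022073,  0.98540596]), np.float64(1.7418499931166245), np.float64(83.33971606278531), 774, np.float64(1.6575945401337173))
scene B (array([584.44882052, 167.66877934]), array([-0.17513406,  0.9845446 ]), np.float64(1.746838253629044), np.float64(83.35026764393936), 48, np.float64(2.6122218207276218))
```

```bash
python3 - <<'E'
from fit import *
a=1.738-np.pi/2;ex=np.array([np.cos(a),np.sin(a)]);ey=np.array([-np.sin(a),np.cos(a)])
m=np.array([506.2,158.0])
for n in("side","scene"):
    W=np.load(f"pics/{n}W.npy").reshape(-1,3);W=W[~np.isnan(W[:,0])]
    x=(W[:,:2]-m)@ex;y=(W[:,:2]-m)@ey;z=W[:,2]
    k=(abs(x)<130)&(abs(z-97)<5)
    for lo,hi in((80,160),(-160,-80)):
        q=k&(y>lo)&(y<hi)
        for xl in (-130,-60,0,60):
            qq=q&(x>xl)&(x<xl+70)
            if qq.sum()>10: print(n,lo,xl,"flange y pct",np.percentile(y[qq],[2,10,50,90,98]).round(1),qq.sum(),z[qq].mean().round(1))
    for xl in(-130,-60,0,60):
      q=(x>xl)&(x<xl+70)&(z>55)&(z<90)&(abs(y-107)<12)
      if q.sum()>10: print(n,"left inner",xl,np.percentile(y[q],[10,50,90]).round(1),q.sum())
      q=(x>xl)&(x<xl+70)&(z>40)&(z<90)&(abs(y+107)<12)
      if q.sum()>10: print(n,"right",xl,np.percentile(y[q],[10,50,90]).round(1),q.sum())
cs=eyes.camera_params("side");cc=eyes.camera_params("scene")
# tube ends of long roller along axis: project predicted
n=np.array([.125,.992]);c0=np.array([438.7,-271])
for t in(-107,-100,0,100,120,127):
    p=[*(c0+n*t),52]; print(t,proj(cs,p).round(1),proj(cc,p).round(1))
E
```

```text
side 80 -130 flange y pct [ 83.5  91.2 123.3 139.9 144.8] 258 97.9
side 80 -60 flange y pct [117.4 119.5 128.2 141.2 145.1] 199 97.4
side 80 0 flange y pct [ 92.8 118.5 126.4 140.9 144.2] 203 97.4
side 80 60 flange y pct [ 83.2  92.6 122.4 139.6 143.6] 253 97.6
side -160 -130 flange y pct [-119.6 -118.  -105.2  -86.3  -82.1] 278 97.6
side -160 -60 flange y pct [-120.2 -118.5 -109.   -97.2  -94.2] 257 97.7
side -160 0 flange y pct [-120.1 -118.2 -109.   -96.5  -87.2] 257 97.5
side -160 60 flange y pct [-119.8 -118.3 -106.1  -86.4  -80.5] 296 97.4
side left inner -130 [111.2 117.6 118.7] 33
side right -130 [-101.2  -98.5  -96.6] 294
side left inner -60 [117.1 118.4 118.8] 41
side right -60 [-100.   -98.3  -96.6] 335
side left inner 0 [108.9 118.  118.8] 72
side right 0 [-100.1  -98.4  -96.8] 327
side left inner 60 [100.2 117.9 118.6] 25
side right 60 [-100.4  -98.7  -97. ] 311
scene 80 -130 flange y pct [ 82.7  90.4 124.8 141.1 144. ] 276 95.6
scene 80 -60 flange y pct [119.4 121.1 131.  141.7 143.6] 218 95.5
scene 80 0 flange y pct [118.8 120.5 131.1 141.4 143.8] 259 95.3
scene 80 60 flange y pct [101.  108.5 128.8 141.4 143.8] 342 95.6
scene -160 -130 flange y pct [-118.8 -116.5 -105.5  -86.5  -81.7] 191 95.7
scene -160 -60 flange y pct [-118.9 -117.6 -107.3  -97.8  -95.4] 224 95.5
scene -160 0 flange y pct [-119.1 -117.5 -107.7  -97.5  -95.6] 257 95.7
scene -160 60 flange y pct [-119.3 -117.6 -105.9  -87.9  -81.2] 345 95.8
scene left inner -130 [ 97.6 109.  118.4] 50
scene right -130 [-107.3 -106.1  -99.2] 19
scene left inner -60 [118.2 118.7 118.9] 17
scene left inner 60 [109.7 118.5 118.9] 34
-107 [309.7 375. ] [225.  237.4]
-100 [309.7 371.1] [227.7 237.7]
0 [310.  320.4] [266.7 242.1]
100 [310.2 277.4] [306.6 246.7]
120 [310.2 269.5] [314.7 247.6]
127 [310.3 266.9] [317.5 247.9]
```

```bash
python3 - <<'E'
from fit import *
cs=eyes.camera_params("side");cc=eyes.camera_params("scene")
a=1.738-np.pi/2;ex=np.array([np.cos(a),np.sin(a)]);ey=np.array([-np.sin(a),np.cos(a)])
bay=np.array([504.2,169.8])
f=lambda p:((p[:2]-bay)@ex,(p[:2]-bay)@ey,p[2])
for c,u,v in((cs,301.6,132.9),(cc,499.4,251.4)):
    for z in (83,85,87): print("hole",np.round(f(back(c,None,u,v,z=z)),1))
for n in("side","scene"):
    W=np.load(f"pics/{n}W.npy").reshape(-1,3);W=W[~np.isnan(W[:,0])]
    x=(W[:,:2]-bay)@ex;y=(W[:,:2]-bay)@ey
    k=(W[:,2]>130)&(W[:,2]<260)&(abs(x)<260)&(abs(y)<130)
    print(n,k.sum(),np.percentile(x[k],[0.5,2,50,98]),np.percentile(y[k],[1,50,99]),np.percentile(W[k,2],[1,50,99]))
    k&=x<75; print(k.sum(), W[k][:,2].max() if k.any() else 0)
w,d=eyes.capture("wrist");cv2.imwrite("pics/w0.png",w);print(eyes.camera_params("wrist"))
E
```

```text
hole [ -1.9 112.   83. ]
hole [ -2.7 109.1  85. ]
hole [ -3.5 106.2  87. ]
hole [ -2.9 109.2  83. ]
hole [ -0.8 107.8  85. ]
hole [  1.2 106.3  87. ]
side 2361 [ 74.39717611  77.18899942 157.35943358 230.48826357] [-74.09530189 -21.65953081  31.85155488] [130.53132028 149.74326855 179.59469487]
17 148.26414904543992
scene 2888 [ 75.74865157  78.56169267 169.92073952 232.81264807] [-73.37116426 -16.60208883  31.25606035] [130.47056755 148.18890949 177.96005669]
11 145.83235912828331
{'camera_matrix': array([[371.64829954,   0.        , 320.82315231],
       [  0.        , 371.64829954, 228.80652757],
       [  0.        ,   0.        ,   1.        ]]), 'camera_from_world': array([[ 4.16066355e-01,  9.09333382e-01, -1.26060885e-03,
        -6.23824993e+02],
       [ 8.81630884e-01, -4.03050695e-01,  2.45513997e-01,
        -2.44534054e+01],
       [ 2.22745984e-01, -1.03261506e-01, -9.69392226e-01,
         3.92356521e+02],
       [ 0.00000000e+00,  0.00000000e+00,  0.00000000e+00,
         1.00000000e+00]])}
```

View pics/w0.png

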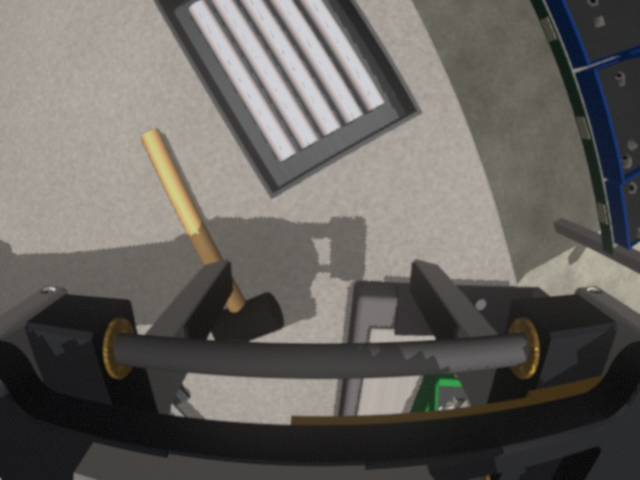

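```bash
python3 - <<'E'
from fit import *
a=1.738-np.pi/2;ex=np.array([np.cos(a),np.sin(a)]);ey=np.array([-np.sin(a),np.cos(a)])
bay=np.array([504.2,169.8])
for n in("side","scene"):
    W=np.load(f"pics/{n}W.npy").reshape(-1,3);W=W[~np.isnan(W[:,0])]
    x=(W[:,:2]-bay)@ex;y=(W[:,:2]-bay)@ey
    for xl in range(66,130,6):
        k=(x>xl)&(x<xl+6)&(y>-85)&(y<45)&(W[:,2]>105)
        if k.sum()>3: print(n,xl,k.sum(),"zmax",np.sort(W[k][:,2])[-3:].round(0),"y",y[k].min().round(0),y[k].max().round(0))
s=np.load("pics/side0_img.npy");crop(s,330,95,430,180,7,"s_bin.png")
E
```

```text
side 72 148 zmax [148. 148. 148.] y -52.0 24.0
side 78 183 zmax [148. 148. 149.] y -77.0 23.0
side 84 53 zmax [149. 149. 155.] y -77.0 26.0
side 90 70 zmax [154. 154. 157.] y -78.0 24.0
side 96 127 zmax [156. 158. 161.] y -76.0 25.0
side 102 117 zmax [161. 162. 164.] y -76.0 25.0
side 108 113 zmax [169. 169. 171.] y -76.0 26.0
side 114 103 zmax [173. 174. 175.] y -74.0 27.0
side 120 134 zmax [180. 182. 182.] y -75.0 28.0
side 126 141 zmax [181. 182. 183.] y -73.0 30.0
scene 72 69 zmax [146. 146. 148.] y -54.0 21.0
scene 78 267 zmax [146. 146. 146.] y -75.0 22.0
scene 84 103 zmax [147. 148. 148.] y -75.0 22.0
scene 90 85 zmax [148. 152. 152.] y -76.0 23.0
scene 96 96 zmax [153. 153. 154.] y -75.0 23.0
scene 102 134 zmax [160. 163. 163.] y -74.0 23.0
scene 108 147 zmax [162. 167. 169.] y -74.0 24.0
scene 114 120 zmax [171. 172. 172.] y -73.0 24.0
scene 120 119 zmax [177. 177. 178.] y -73.0 27.0
scene 126 153 zmax [178. 179. 179.] y -73.0 28.0
```

View pics/s_bin.png

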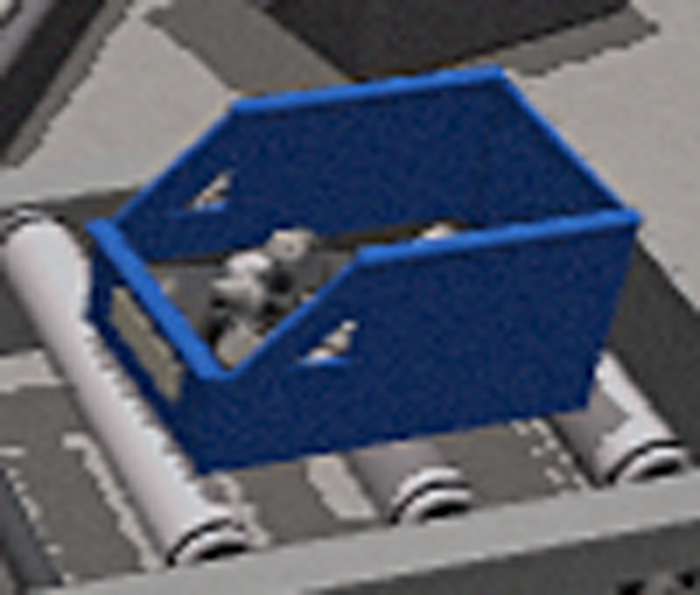

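>>> play_rows([
  [[0.016, -0.0286, 0.0035], -0.061],
  [[0.016, -0.0286, 0.0035], -0.061],
  [[0.016, -0.0286, 0.0035], -0.061],
  [[0.016, -0.0286, 0.0035], -0.061],
  [[0.016, -0.0286, 0.0035], -0.061],
  [[0.016, -0.0286, 0.0035], -0.061],
  [[0.016, -0.0286, 0.0035], -0.061],
  [[0.016, -0.0286, 0.0035], -0.061],
], claw=0)

```text
time: 0.82
eef_pos: [388.2, 338.0, 233.5]
eef_rot: [-0.0, 0.947, 0.32, -0.0]
contact_force: [0.4, 0.1, 0.0]
width: 1.0
```

>>> play_rows([
  [[0.016, -0.0286, 0.0035], -0.061],
  [[0.016, -0.0286, 0.0035], -0.061],
  [[0.016, -0.0286, 0.0035], -0.061],
  [[0.016, -0.0286, 0.0035], -0.061],
  [[0.016, -0.0286, 0.0035], -0.061],
  [[0.016, -0.0286, 0.0035], -0.061],
  [[0.016, -0.0286, 0.0035], -0.061],
  [[0.014, -0.0286, 0.0035], -0.061],
])

```text
time: 1.48
eef_pos: [514.4, 109.2, 261.6]
eef_rot: [-0.0, 0.997, 0.081, -0.0]
contact_force: [0.4, 0.2, 0.4]
width: 1.0
```

```bash
python3 - <<'E'
from h import *
s=status.read_state();print(s['time'],s['eef_pos'],s['eef_rot'],s['contact_force'],abs(s['dq']).max())
c=eyes.camera_params("wrist");w,d=eyes.capture("wrist");cv2.imwrite("pics/w1.png",w);np.savez("pics/w1.npz",w=w,d=d,**c)
E
```

```text
1.4833 [514.41692804 109.22464183 261.61085935] [-1.42917670e-06  9.96681403e-01  8.14013622e-02 -1.34915713e-06] [0.40710784 0.20165366 0.35048964] 0.4599550460058764
```

View pics/w1.png

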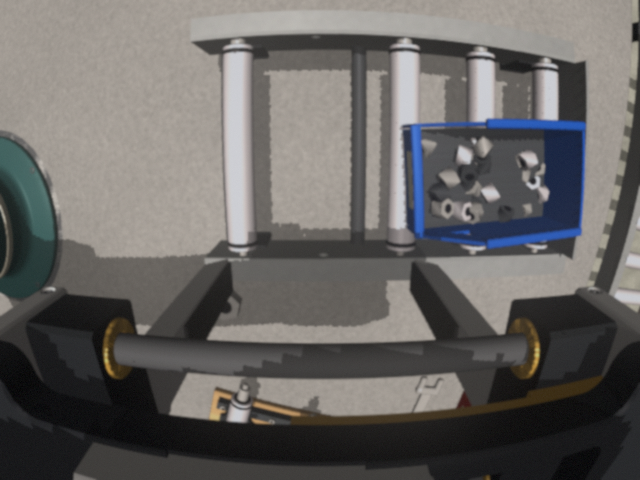

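```bash
python3 - <<'E'
from h import *
w=np.load("pics/w1.npz")["w"]
a=cv2.resize(w[20:56,220:420],None,fx=4,fy=4,interpolation=cv2.INTER_CUBIC);b=cv2.resize(w[232:272,220:420],None,fx=4,fy=4,interpolation=cv2.INTER_CUBIC)
cv2.imwrite("pics/w1c.png",np.vstack([a,b]))
E
```

```text
(no output)
```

View pics/w1c.png

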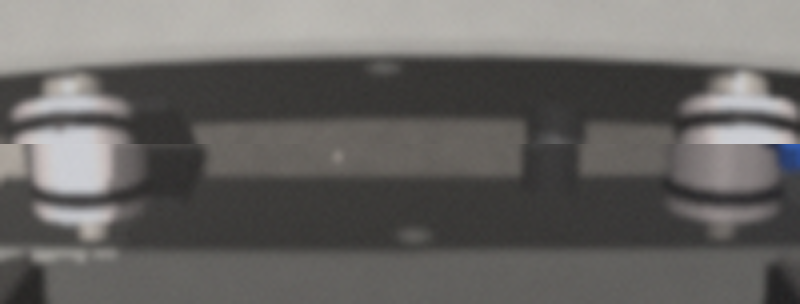

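```bash
cat >> h.py <<'E'
def fray(c,u,v):
    K=c["camera_matrix"];T=c["camera_from_world"];Ti=np.linalg.inv(T)
    a=np.array([(u-K[0,2])/K[0,0],(v-K[1,2])/K[1,1]]);r=np.hypot(*a)
    ray=np.array([*(a/r*np.sin(r)),np.cos(r)]) if r>0 else np.array([0,0,1.])
    return Ti[:3,3],Ti[:3,:3]@ray
def fback(c,u,v,z):
    o,w=fray(c,u,v);return o+w*(z-o[2])/w[2]
def fproj(c,p):
    K=c["camera_matrix"];T=c["camera_from_world"];q=T[:3,:3]@np.array(p)+T[:3,3]
    th=np.arctan2(np.hypot(q[0],q[1]),q[2]);n=np.hypot(q[0],q[1]);return K[:2,2]+K[0,0]*th*q[:2]/n
A=1.738-np.pi/2;EX=np.array([np.cos(A),np.sin(A)]);EY=np.array([-np.sin(A),np.cos(A)]);BAY=np.array([504.2,169.8])
def tobay(p): p=np.array(p);return np.array([(p[:2]-BAY)@EX,(p[:2]-BAY)@EY,p[2]])
E
python3 - <<'E'
from h import *
c=np.load("pics/w1.npz")
for n,u,v in(("L",315.75,37),("R",323.75,254.75),("AL",238.2,41.2),("BL",405,40),("AR",243.2,254),("BR",400.5,254)):
    print(n,tobay(fback(c,u,v,85)).round(1))
E
```

```text
L [ -5.7 108.   85. ]
R [   1.2 -107.7   85. ]
AL [-80.8 107.   85. ]
BL [ 80.7 107.7  85. ]
AR [ -81.4 -106.9   85. ]
BR [  80.  -107.7   85. ]
```

```bash
python3 - <<'E'
from h import *
cs=eyes.camera_params("side");cc=eyes.camera_params("scene")
for c,n in((cs,"side"),(cc,"scene")):
  for x in(-80,-6,-2,80):
    p=BAY+x*EX+107.5*EY; print(n,x,proj(c,[*p,85]).round(1))
s=np.load("pics/side0_img.npy");c=np.load("pics/scene0_img.npy")
a=cv2.resize(s[110:150,260:350],(720,320),interpolation=cv2.INTER_CUBIC);b=cv2.resize(c[222:287,460:550],(720,520)[:2],interpolation=cv2.INTER_CUBIC)[:275]
cv2.imwrite("pics/holes.png",np.vstack([a,b]))
E
```

```text
side -80 [272.6 138. ]
side -6 [300.5 133.4]
side -2 [302.  133.2]
side 80 [332.2 128.3]
scene -80 [485.5 229.7]
scene -6 [498.3 249.9]
scene -2 [499.1 251.1]
scene 80 [515.  276.2]
```

View pics/holes.png

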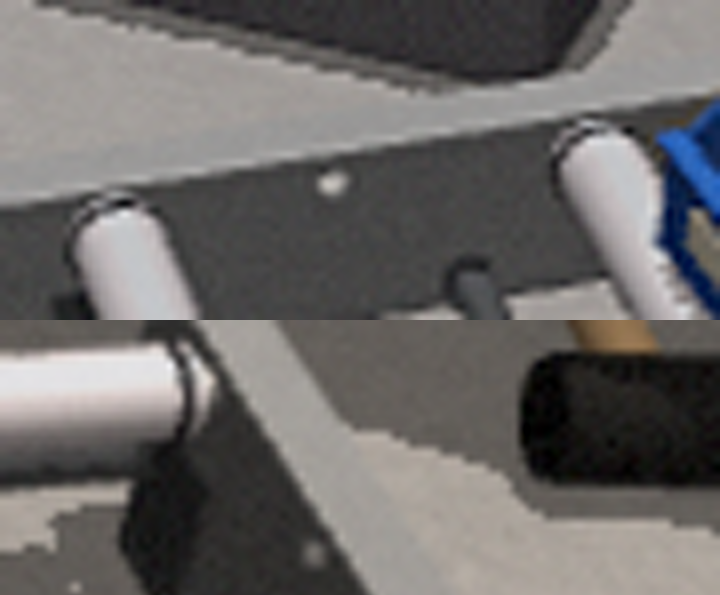

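```bash
python3 - <<'E'
from h import *
s=status.read_state();print(s['time'],s['eef_pos'],abs(s['dq']).max())
eyes.capture("wrist")
s=status.read_state();print(s['time'],s['eef_pos'],abs(s['dq']).max())
c=eyes.camera_params("wrist");w,d=eyes.capture("wrist");np.savez("pics/w2.npz",w=w,d=d,**c)
a=cv2.resize(w[20:56,220:420],None,fx=4,fy=4,interpolation=cv2.INTER_CUBIC);b=cv2.resize(w[232:272,220:420],None,fx=4,fy=4,interpolation=cv2.INTER_CUBIC)
cv2.imwrite("pics/w2c.png",np.vstack([a,b]))
for x in (-80,-6,-2,80): print(x,fproj(c,[*(BAY+x*EX+107.5*EY),85]).round(1),fproj(c,[*(BAY+x*EX-107.5*EY),85]).round(1))
E
```

```text
1.5333 [516.65399576 103.2737174  262.38744758] 0.035994220923800134
1.5833 [515.57615359 105.98035627 261.93030195] 0.07634821435260505
-80 [237.3  37.8] [244.  251.5]
-6 [313.5  34. ] [316.1 251.1]
-2 [317.7  33.9] [320.1 251. ]
80 [402.3  36.1] [400.2 249.9]
```

View pics/w2c.png

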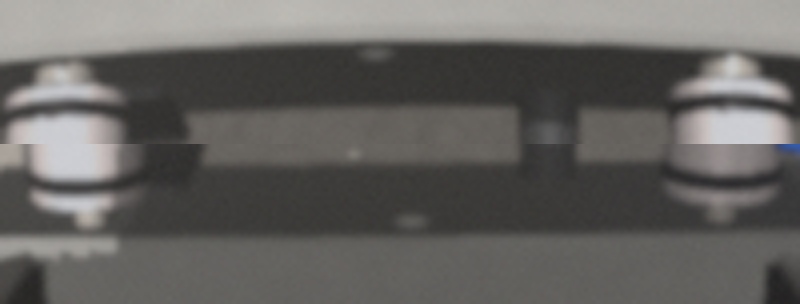

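```bash
python3 - <<'E'
from h import *
n=np.array([.125,.9922]);p=np.array([.9922,-.125]);c0=np.array([438.7,-271])
for k in("side","scene"):
    W=np.load(f"pics/{k}W.npy").reshape(-1,3);W=W[~np.isnan(W[:,0])]
    t=(W[:,:2]-c0)@n;s=(W[:,:2]-c0)@p
    for lo,hi in((-32,-17),(17,32)):
        q=(s>lo)&(s<hi)&(W[:,2]>50)&(W[:,2]<72)&(abs(t)<80)
        h,e=np.histogram(t[q],np.arange(-80,81,4));print(k,lo,{int(a):int(b) for a,b in zip(e,h) if b})
    q=(abs(s)<6)&(W[:,2]>62)&(W[:,2]<72)&(abs(t)<130); print("tube top",np.percentile(t[q],[0,.5,99.5,100]).round(1))
    q=(abs(s)<4)&(W[:,2]>50)&(abs(t)<140); print("all",np.percentile(t[q],[0,.5,99.5,100]).round(1))
E
```

```text
side -32 {-56: 4, -52: 4, -48: 7, -44: 6, 44: 1, 48: 7, 52: 4, 56: 4, 60: 1}
side 17 {-56: 7, -52: 5, -48: 3, -44: 5, -40: 1, 44: 6, 48: 4, 52: 6, 56: 3, 60: 1}
tube top [-96.9 -95.9 105.1 119.6]
all [-102.7 -102.2  128.7  131. ]
scene -32 {}
scene 17 {-52: 3, -48: 2, -44: 2, -12: 1, -8: 1, 44: 1, 48: 2, 52: 1, 56: 1}
tube top [-95.7 -93.9 103.8 104.1]
all [-101.9  -95.4  130.7  131.1]
```

>>> play_rows([
  [[-0.006, -0.032, 0], -0.024],
  [[-0.006, -0.032, 0], -0.024],
  [[-0.006, -0.032, 0], -0.024],
  [[-0.006, -0.032, -0.005], -0.024],
  [[-0.006, -0.032, -0.01], -0.024],
  [[-0.006, -0.032, -0.015], -0.024],
  [[-0.006, -0.032, -0.015], -0.024],
  [[-0.006, -0.032, -0.015], -0.024],
])

```text
time: 2.3
eef_pos: [465.4, -145.4, 200.8]
eef_rot: [-0.0, 1.0, -0.012, 0.0]
contact_force: [2.0, -0.8, 0.2]
width: 0.998
```

>>> play_rows([
  [[-0.006, -0.032, -0.015], -0.024],
  [[-0.006, -0.032, -0.015], -0.024],
  [[-0.006, -0.032, -0.015], -0.024],
  [[-0.006, -0.032, -0.015], -0.024],
  [[-0.006, -0.014, -0.01], 0],
  [[0, 0, 0], 0],
  [[0, 0, 0], 0],
  [[0, 0, 0], 0],
])

```text
time: 2.97
eef_pos: [436.6, -285.8, 131.6]
eef_rot: [-0.0, 0.998, -0.06, 0.0]
contact_force: [-0.6, -0.9, -0.7]
width: 1.0
```

```bash
python3 - <<'E'
from h import *
s=status.read_state();print(s['time'],s['eef_pos'],2*np.arctan2(s['eef_rot'][2],s['eef_rot'][1]),s['contact_force'],abs(s['dq']).max())
c=eyes.camera_params("wrist");w,d=eyes.capture("wrist");cv2.imwrite("pics/w3.png",w)
n=np.array([.1245,.9922]);c0=np.array([438.7,-271])
for t in(-102.7,-24,4.3,131.3): print(t,fproj(c,[*(c0+n*t),52]))
E
```

```text
2.9667 [ 436.57454058 -285.82331233  131.57174082] -0.12001768591325815 [-0.56780198 -0.87802536 -0.67422451] 0.01229812742345065
-102.7 [322.58650162 340.08644403]
-24 [323.24564452 247.362983  ]
4.3 [323.48492973 209.39378678]
131.3 [324.3646027   31.83521041]
```

View pics/w3.png

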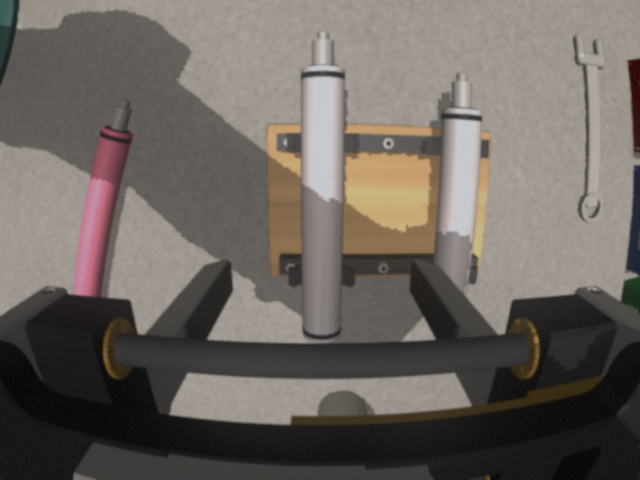

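>>> play_rows([
  [[-0.001, -0.005, -0.012], -0.004],
  [[0, -0.004, -0.012], 0],
  [[0, 0, -0.016], 0],
  [[0, 0, -0.016], 0],
  [[0, 0, -0.016], 0],
  [[0, 0, -0.014], 0],
  [[0, 0, -0.0115], 0],
  [[0, 0, 0], 0],
])

```text
time: 3.68
eef_pos: [433.8, -295.4, 31.5]
eef_rot: [-0.001, 0.998, -0.063, -0.002]
contact_force: [-1.0, 0.6, -0.9]
width: 1.002
```

>>> play_rows([
  [[0, 0, 0], 0],
  [[0, 0, 0], 0],
  [[0, 0, 0], 0],
  [[0, 0, 0], 0],
  [[0, 0, 0], 0],
  [[0, 0, 0], 0],
  [[0, 0, 0], 0],
  [[0, 0, 0], 0],
], claw=1, squeeze=8)

```text
time: 4.35
eef_pos: [434.9, -296.2, 34.0]
eef_rot: [0.0, 0.998, -0.063, 0.0]
contact_force: [0.4, 0.8, -0.2]
width: 0.468
```

```bash
python3 - <<'E'
from h import *
s=status.read_state();print(s['time'],s['eef_pos'],2*np.arctan2(s['eef_rot'][2],s['eef_rot'][1]),s['contact_force'],s['ft_torque'],s['width']*94)
E
```

```text
4.35 [ 434.91771861 -296.21219832   34.03430666] -0.1259553789220249 [ 0.40969175  0.81664224 -0.20407949] [-0.06690336  0.08425948 -0.0273897 ] 44.032518057966854
```

Still closing; wait another call.

>>> play_rows([
  [[0, 0, 0], 0],
  [[0, 0, 0], 0],
  [[0, 0, 0], 0],
  [[0, 0, 0], 0],
  [[0, 0, 0], 0],
  [[0, 0, 0], 0],
  [[0, 0, 0], 0],
  [[0, 0, 0], 0],
])

```text
time: 5.02
eef_pos: [435.7, -296.4, 34.2]
eef_rot: [0.0, 0.998, -0.063, 0.001]
contact_force: [6.0, -0.8, -0.0]
width: 0.314
```

```bash
cat > st.py <<'E'
from h import *
s=status.read_state();p=s['eef_pos'];yw=2*np.arctan2(s['eef_rot'][2],s['eef_rot'][1])
f=s['contact_force']
print(f"t={s['time']:.2f} tcp={p.round(2)} bay={tobay(p).round(2)} yaw={yw:.4f} F={f.round(2)} Fbay=({f[:2]@EX:.2f},{f[:2]@EY:.2f}) M={s['ft_torque'].round(3)} w={s['width']*94:.2f}")
E
python3 st.py
```

```text
t=5.02 tcp=[ 435.72 -296.43   34.21] bay=[-145.12 -448.33   34.21] yaw=-0.1257 F=[ 6.01 -0.82 -0.01] Fbay=(5.79,-1.80) M=[-0.187 -1.233 -0.012] w=29.53
```

>>> play_rows([
  [[0.0008, 0, 0], 0],
  [[0, 0, 0], 0],
  [[0, 0, 0.0025], 0],
  [[0, 0, 0.0025], 0],
  [[0, 0, 0.0025], 0],
  [[0, 0, 0.0025], 0],
  [[0, 0, 0.0035], 0],
  [[0, 0, 0], 0],
])

```text
time: 5.68
eef_pos: [435.7, -296.3, 48.0]
eef_rot: [0.0, 0.998, -0.063, 0.0]
contact_force: [-1.1, 0.1, -2.6]
width: 0.316
```

```bash
python3 st.py; python3 - <<'E'
from h import *
for n in("side",):
    w,d=eyes.capture(n);crop(w,270,240,420,390,5,"s1.png")
E
```

```text
t=5.68 tcp=[ 435.73 -296.28   48.03] bay=[-145.08 -448.19   48.03] yaw=-0.1260 F=[-1.08  0.06 -2.64] Fbay=(-1.06,0.24) M=[-0.065  0.216  0.02 ] w=29.73
```

View pics/s1.png

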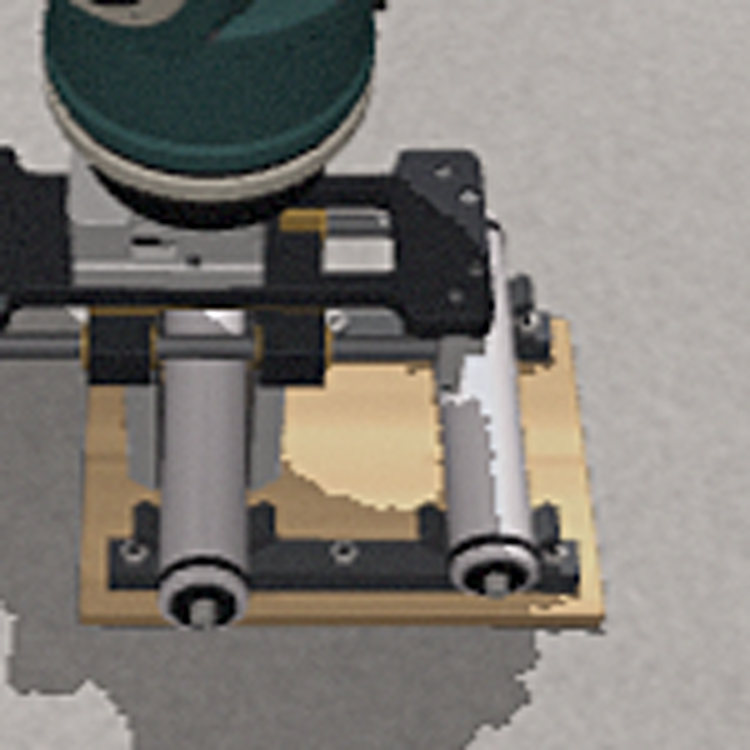

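```bash
cat > tilt.py <<'E'
from fit import *
import sys
# fit 3D axis of held roller near the TCP; uses side+scene clouds
def run(c0,ang,zc,lo,hi,cams=("side","scene"),sl=0.):
    n=np.array([np.cos(ang),np.sin(ang)]);p=np.array([n[1],-n[0]])
    for k in cams:
        w,d=eyes.capture(k);cv2.imwrite(f"pics/last_{k}.png",w);Q=cloud(eyes.camera_params(k),d).reshape(-1,3);Q=Q[~np.isnan(Q[:,0])]
        t=(Q[:,:2]-c0)@n;s=(Q[:,:2]-c0)@p;m=Q[:,2]-zc-sl*t
        for a,b in ((lo,-15),(15,hi),(lo,hi)):
            kk=(t>a)&(t<b)&(abs(s)<22)&(abs(m)<22)&(m>-6)
            if kk.sum()<60: continue
            T,S,Z=t[kk],s[kk],Q[kk][:,2]-zc
            f=least_squares(lambda q:np.hypot(S-q[0]-q[1]*T,(Z-q[2]-q[3]*T))-15,[0,0,0,sl],loss="soft_l1",f_scale=1.)
            print(k,(a,b),kk.sum(),"lat %.1f yawerr %.3f dz %.1f slope %.3f res %.2f"%(f.x[0],-f.x[1],f.x[2],f.x[3],np.std(f.fun)))
E
python3 - <<'E'
from tilt import *
run(np.array([435.7,-296.3]),1.446,65.8,-72,-20,cams=("side","scene"),sl=-.1)
E
```

```text
side (-72, -15) 556 lat -0.3 yawerr 0.006 dz 1.0 slope -0.137 res 2.63
side (-72, -20) 518 lat -0.4 yawerr 0.008 dz 1.1 slope -0.134 res 2.69
scene (-72, -15) 143 lat -1.8 yawerr -0.000 dz -0.6 slope -0.141 res 1.87
scene (-72, -20) 128 lat -1.8 yawerr 0.001 dz -0.9 slope -0.147 res 1.91
```

>>> play_rows([
  [[0, 0, 0], 0],
  [[0, 0, 0], 0],
  [[0, 0, 0], 0],
  [[0, 0, 0.002], 0],
  [[0, 0, 0.005], 0],
  [[0, 0, 0.008], 0],
  [[0, 0, 0.008], 0],
  [[0, 0, 0.008], 0],
], squeeze=50)

```text
time: 6.5
eef_pos: [435.8, -296.3, 79.5]
eef_rot: [0.0, 0.998, -0.063, 0.0]
contact_force: [0.8, 0.9, -3.1]
width: 0.305
```

>>> play_rows([
  [[0, 0, 0.01], 0],
  [[0, 0, 0.01], 0],
  [[0, 0, 0.01], 0],
  [[0, 0, 0.01], 0],
  [[0, 0, 0.01], 0],
  [[0, 0, 0.01], 0],
  [[0, 0, 0.008], 0],
  [[0, 0, 0], 0],
])

```text
time: 7.17
eef_pos: [436.3, -296.6, 148.1]
eef_rot: [0.0, 0.998, -0.063, 0.001]
contact_force: [0.8, -0.2, -3.7]
width: 0.304
```

```bash
python3 st.py; python3 - <<'E'
from tilt import *
s=status.read_state();p=s['eef_pos']
run(p[:2],1.446,p[2]+17.8,-72,130,sl=-.15)
E
```

```text
t=7.17 tcp=[ 436.28 -296.59  148.11] bay=[-144.59 -448.58  148.11] yaw=-0.1260 F=[ 0.84 -0.16 -3.67] Fbay=(0.81,-0.29) M=[-0.177  0.06   0.048] w=28.56
side (-72, -15) 646 lat -0.0 yawerr 0.000 dz 1.4 slope -0.137 res 2.63
side (15, 130) 305 lat 0.3 yawerr -0.005 dz 0.3 slope -0.164 res 0.75
side (-72, 130) 1296 lat 0.2 yawerr -0.005 dz 0.4 slope -0.162 res 2.83
scene (-72, -15) 228 lat -1.5 yawerr -0.011 dz -2.7 slope -0.179 res 1.83
scene (15, 130) 572 lat -1.6 yawerr -0.006 dz -2.2 slope -0.166 res 1.68
scene (-72, 130) 880 lat -1.8 yawerr -0.008 dz -2.0 slope -0.168 res 2.44
```

View pics/last_scene.png

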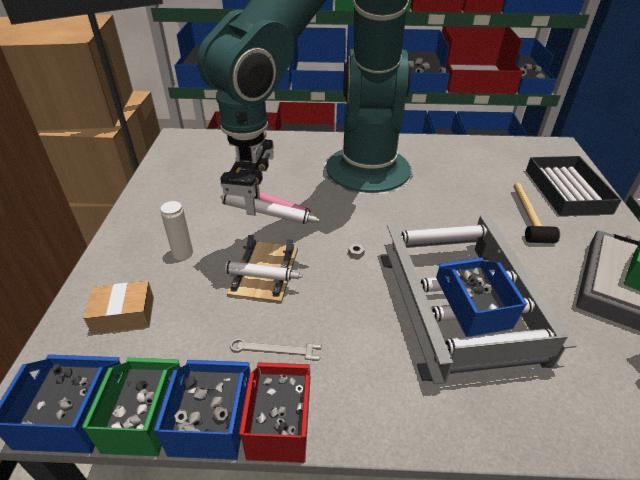

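>>> play_rows([
  [[0.003, 0.012, 0.003], 0.02],
  [[0.005, 0.024, 0.003], 0.025],
  [[0.005, 0.03, 0.003], 0.025],
  [[0.006, 0.03, 0.003], 0.025],
  [[0.006, 0.03, 0], 0.025],
  [[0.006, 0.03, 0], 0.025],
  [[0.006, 0.03, 0], 0.025],
  [[0.006, 0.03, 0], 0.025],
])

```text
time: 7.93
eef_pos: [478.3, -77.9, 158.1]
eef_rot: [-0.0, 0.999, 0.036, -0.0]
contact_force: [0.9, 0.2, -2.8]
width: 0.307
```

>>> play_rows([
  [[0.006, 0.03, 0], 0.025],
  [[0.006, 0.03, 0], 0.025],
  [[0.006, 0.03, 0], 0.025],
  [[0.006, 0.03, 0], 0.025],
  [[0.005, 0.03, 0], 0.025],
  [[0.005, 0.024, 0], 0.015],
  [[0.003, 0.012, 0], 0.015],
  [[0, 0, 0], 0],
])

```text
time: 8.6
eef_pos: [515.4, 109.0, 157.8]
eef_rot: [-0.0, 0.993, 0.115, -0.0]
contact_force: [0.3, -0.1, -3.3]
width: 0.309
```

```bash
python3 st.py
```

```text
t=8.60 tcp=[515.36 109.02 157.83] bay=[  0.89 -61.79 157.83] yaw=0.2296 F=[ 0.32 -0.13 -3.25] Fbay=(0.30,-0.18) M=[-0.158  0.017  0.03 ] w=29.00
```

>>> play_rows([
  [[-0.002, 0.004, -0.008], -0.014],
  [[0, 0, -0.01], -0.014],
  [[0, 0, -0.01], 0],
  [[0, 0, -0.01], 0],
  [[0, 0, 0], 0],
  [[0, 0, 0], 0],
  [[0, 0, 0], 0],
  [[0, 0, 0], 0],
])

```text
time: 9.27
eef_pos: [514.0, 109.7, 120.8]
eef_rot: [-0.0, 0.995, 0.098, 0.0]
contact_force: [0.2, -0.4, -3.1]
width: 0.307
```

```bash
python3 st.py; python3 - <<'E'
from tilt import *
s=status.read_state();p=s['eef_pos'];yw=2*np.arctan2(s['eef_rot'][2],s['eef_rot'][1])
c=eyes.camera_params("wrist");w,d=eyes.capture("wrist");np.savez("pics/w4.npz",w=w,d=d,**c);cv2.imwrite("pics/w4.png",w)
run(p[:2],yw+np.pi/2,p[2]+17.8,-72,130,sl=-.16)
n=np.array([-np.sin(yw),np.cos(yw)]);tip=[*(p[:2]+n*154.8),p[2]+17.8-25.5]
print("pred tip bay",tobay(tip).round(1),fproj(c,tip))
for x in(-80,-5.6,1.2,80):print(x,fproj(c,[*(BAY+x*EX+107.5*EY),85]).round(1))
E
```

```text
t=9.27 tcp=[513.96 109.66 120.81] bay=[ -0.39 -60.92 120.81] yaw=0.1957 F=[ 0.16 -0.42 -3.12] Fbay=(0.08,-0.44) M=[-0.169  0.048  0.025] w=28.81
side (-72, -15) 266 lat 0.3 yawerr 0.001 dz 2.4 slope -0.109 res 2.90
side (15, 130) 138 lat -0.2 yawerr -0.012 dz 0.7 slope -0.162 res 0.77
side (-72, 130) 548 lat 0.6 yawerr -0.004 dz 0.9 slope -0.158 res 3.60
scene (-72, -15) 331 lat -0.4 yawerr -0.017 dz -0.5 slope -0.136 res 2.51
scene (15, 130) 522 lat -1.0 yawerr -0.003 dz -1.6 slope -0.168 res 1.35
scene (-72, 130) 966 lat -1.3 yawerr -0.005 dz -1.4 slope -0.169 res 2.68
pred tip bay [ -4.8  93.8 113.1] [323.67717692 -18.43032102]
-80 [201.  -15.2]
-5.6 [322.6 -20.2]
1.2 [334.1 -19.9]
80 [461.1  -5.9]
```

View pics/w4.png

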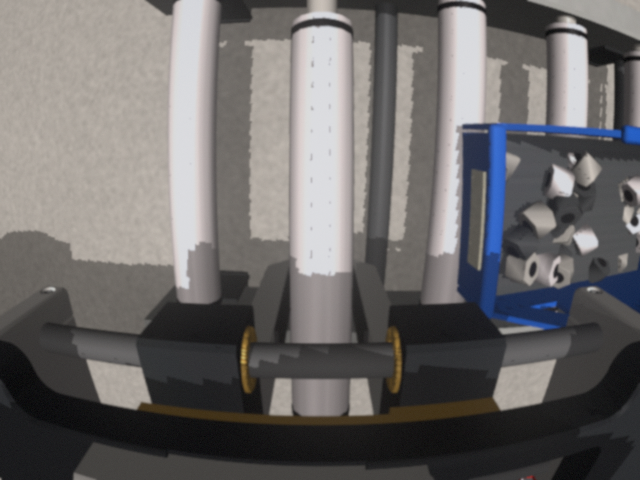

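View pics/last_side.png

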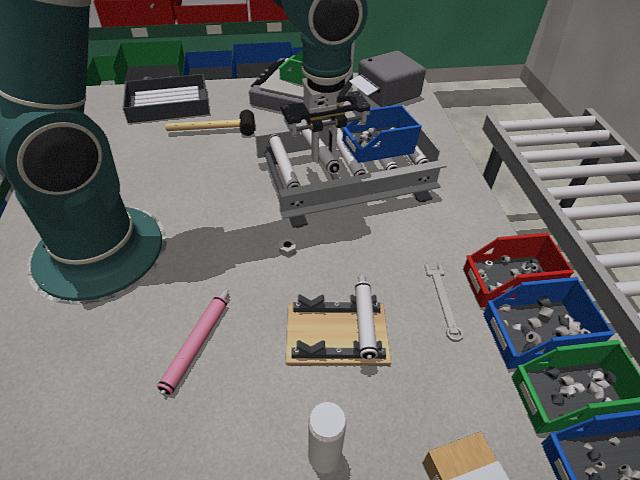

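>>> play_rows([
  [[-0.0004, 0, -0.007], 0.002],
  [[0, 0, -0.007], 0],
  [[0, 0, -0.007], 0],
  [[0, 0, -0.006], 0],
  [[0, 0, -0.001], 0],
  [[0, 0, 0], 0],
  [[0, 0, 0], 0],
  [[0, 0, 0], 0],
])

```text
time: 10.08
eef_pos: [513.4, 109.8, 92.6]
eef_rot: [-0.0, 0.995, 0.099, 0.0]
contact_force: [-0.4, -0.2, -4.1]
width: 0.308
```

```bash
python3 st.py; python3 - <<'E'
from h import *
cs=eyes.camera_params("side")
w,d=eyes.capture("side");crop(w,255,95,375,195,6,"s2.png")
w,d=eyes.capture("scene");crop(w,380,205,540,325,4.9,"c2.png")
E
```

```text
t=10.08 tcp=[513.4  109.84  92.62] bay=[ -0.91 -60.66  92.62] yaw=0.1981 F=[-0.43 -0.21 -4.05] Fbay=(-0.46,-0.14) M=[-0.165 -0.003  0.044] w=29.00
```

View pics/s2.png

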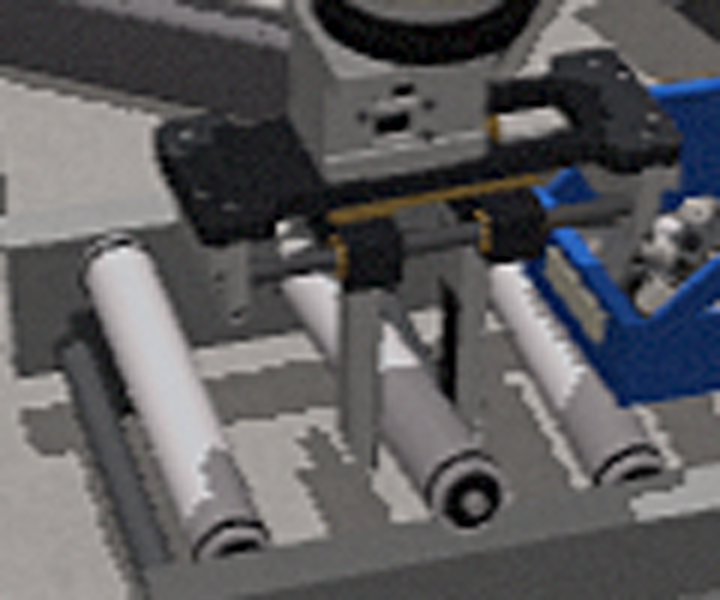

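View pics/c2.png

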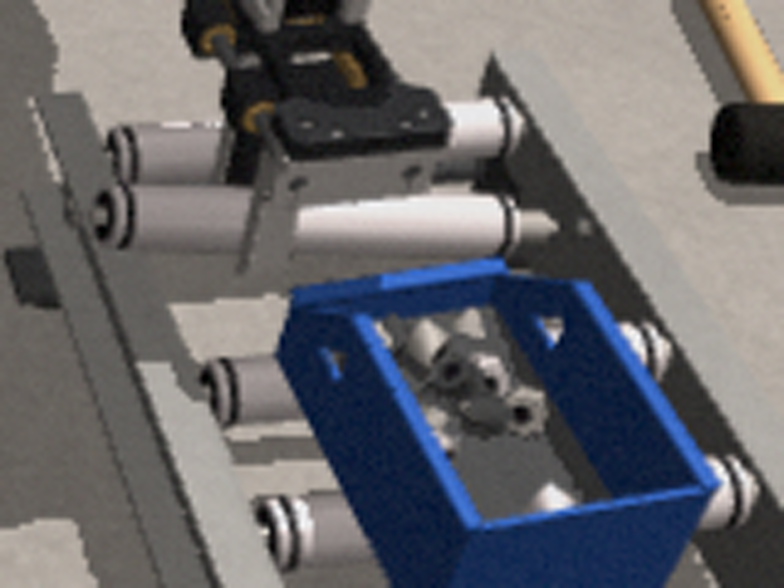

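```bash
python3 - <<'E'
from h import *
s=status.read_state();p=s['eef_pos'];yw=2*np.arctan2(s['eef_rot'][2],s['eef_rot'][1])
cc=eyes.camera_params("scene")
n=np.array([-np.sin(yw),np.cos(yw)]);tip=np.array([*(p[:2]+n*154.8),p[2]+17.8-25.5])
print("tip bay",tobay(tip).round(2))
f=lambda q:((proj(cc,q)-[380,205])*4.9).round(1)
print("tip pred px",f(tip))
for x in(-6,-4,-2): print("hole",x,f([*(BAY+x*EX+107.5*EY),85]))
w,d=eyes.capture("scene");crop(w,470,235,510,265,20,"c3.png")
E
```

```text
tip bay [-5.65 94.07 84.99]
tip pred px [553. 223.]
hole -6 [579.9 220.1]
hole -4 [581.7 222.9]
hole -2 [583.4 225.7]
```

View pics/c3.png

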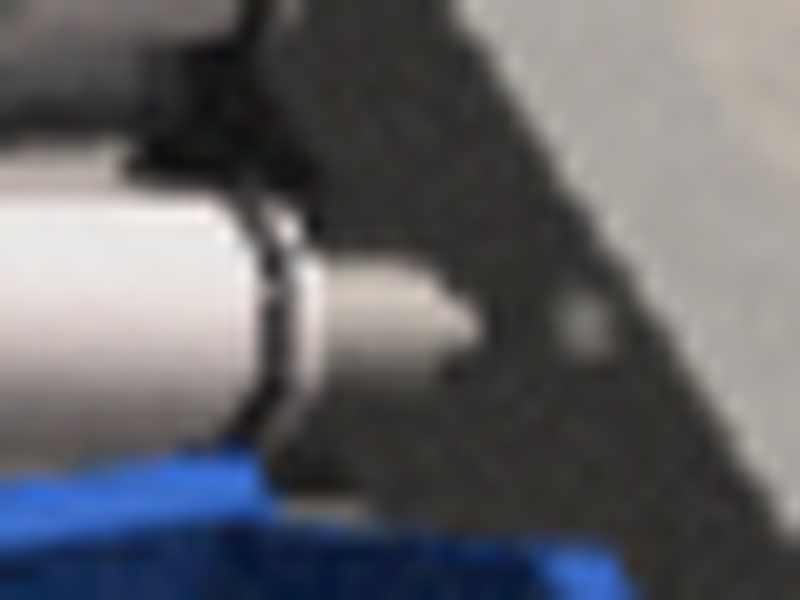

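>>> play_rows([
  [[0.0001, 0.0029, 0], 0],
  [[-0.0005, 0.0028, 0], 0],
  [[-0.0005, 0.0028, 0], 0],
  [[-0.0005, 0.0028, 0], 0],
  [[-0.0005, 0.0028, 0], 0],
  [[-0.0005, 0.0028, 0], 0],
  [[0, 0, 0], 0],
  [[0, 0, 0], 0],
])

```text
time: 10.9
eef_pos: [510.8, 126.9, 92.4]
eef_rot: [0.0, 0.995, 0.099, -0.0]
contact_force: [-0.8, 0.4, -3.3]
width: 0.31
```

```bash
python3 st.py
```

```text
t=10.90 tcp=[510.79 126.87  92.42] bay=[ -0.65 -43.43  92.42] yaw=0.1983 F=[-0.82  0.42 -3.34] Fbay=(-0.74,0.55) M=[-0.233  0.022 -0.032] w=29.10
```

>>> play_rows([
  [[-0.0002, 0.001, 0], 0],
  [[-0.0002, 0.001, 0], 0],
  [[-0.0001, 0.001, 0], 0],
  [[0, 0, 0], 0],
  [[0, 0, 0], 0],
  [[0, 0, 0], 0],
  [[0, 0, 0], 0],
  [[0, 0, 0], 0],
])

```text
time: 11.57
eef_pos: [510.4, 129.5, 92.4]
eef_rot: [0.0, 0.995, 0.099, -0.0]
contact_force: [0.3, -2.9, -3.1]
width: 0.309
```

```bash
python3 st.py;python3 - <<'E'
from h import *
w,d=eyes.capture("scene");crop(w,470,235,510,265,20,"c4.png")
E
```

```text
t=11.57 tcp=[510.4  129.51  92.44] bay=[ -0.59 -40.76  92.44] yaw=0.1978 F=[ 0.3  -2.95 -3.07] Fbay=(-0.19,-2.96) M=[-0.782 -0.005  0.038] w=29.01
```

View pics/c4.png

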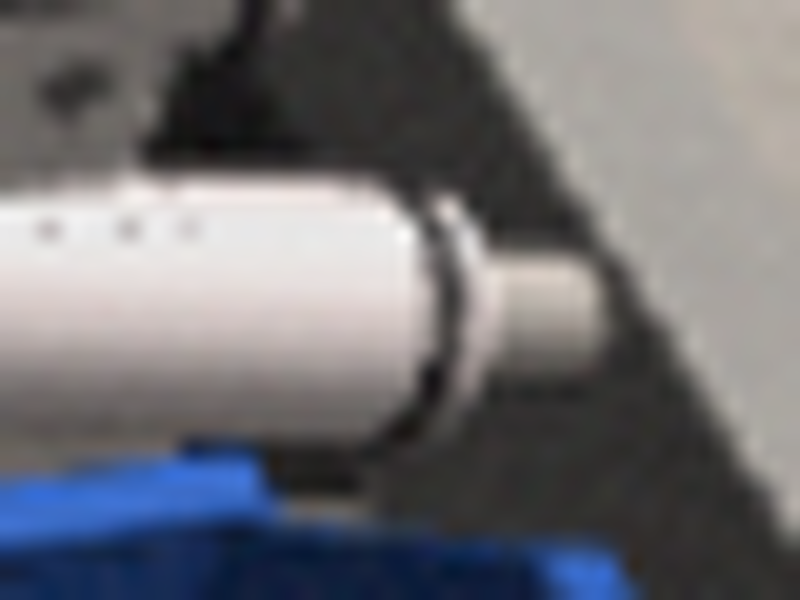

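>>> play_rows([
  [[-0.0004, 0.002, -0.0003], 0],
  [[-0.0004, 0.002, -0.0003], 0],
  [[-0.0004, 0.002, -0.0004], 0],
  [[-0.0004, 0.002, -0.0003], 0],
  [[-0.0004, 0.002, -0.0003], 0],
  [[0, 0, 0], 0],
  [[0, 0, 0], 0],
  [[0, 0, 0], 0],
])

```text
time: 12.28
eef_pos: [508.5, 138.9, 90.8]
eef_rot: [0.0, 0.995, 0.099, 0.0]
contact_force: [0.4, -6.4, -1.9]
width: 0.308
```

```bash
python3 st.py
```

```text
t=12.28 tcp=[508.53 138.93  90.82] bay=[ -0.87 -31.16  90.82] yaw=0.1973 F=[ 0.37 -6.41 -1.9 ] Fbay=(-0.70,-6.38) M=[-1.818 -0.236  0.002] w=28.94
```

>>> play_rows([
  [[-0.0004, 0.002, -0.0003], 0],
  [[-0.0003, 0.0015, -0.0002], 0],
  [[0, 0, 0], 0],
  [[0, 0, 0], 0],
  [[0, 0, 0], 0],
  [[0, 0, 0], 0],
  [[0, 0, 0], 0],
  [[0, 0, 0], 0],
])

```text
time: 12.95
eef_pos: [507.8, 142.2, 90.3]
eef_rot: [0.001, 0.995, 0.098, 0.0]
contact_force: [1.3, -8.5, -2.8]
width: 0.307
```

```bash
python3 st.py;python3 - <<'E'
from tilt import *
s=status.read_state();p=s['eef_pos'];yw=2*np.arctan2(s['eef_rot'][2],s['eef_rot'][1])
run(p[:2],yw+np.pi/2,p[2]+17.8,-72,120,sl=-.16)
w=cv2.imread("pics/last_scene.png");crop(w,380,205,540,325,5,"c5.png")
w=cv2.imread("pics/last_side.png");crop(w,255,95,375,195,6,"s5.png")
E
```

```text
t=12.95 tcp=[507.84 142.2   90.32] bay=[ -1.01 -27.82  90.32] yaw=0.1971 F=[ 1.34 -8.46 -2.77] Fbay=(-0.09,-8.56) M=[-2.093 -0.258 -0.024] w=28.90
side (-72, -15) 247 lat 0.5 yawerr -0.006 dz 2.2 slope -0.121 res 3.20
side (15, 120) 125 lat 0.2 yawerr -0.006 dz 0.6 slope -0.166 res 0.81
side (-72, 120) 512 lat 0.5 yawerr -0.005 dz 0.8 slope -0.162 res 3.67
scene (-72, -15) 317 lat -1.2 yawerr 0.001 dz -0.4 slope -0.134 res 2.41
scene (15, 120) 422 lat -0.6 yawerr -0.001 dz -2.1 slope -0.165 res 1.48
scene (-72, 120) 860 lat -1.2 yawerr -0.006 dz -1.5 slope -0.168 res 2.94
```

View pics/c5.png

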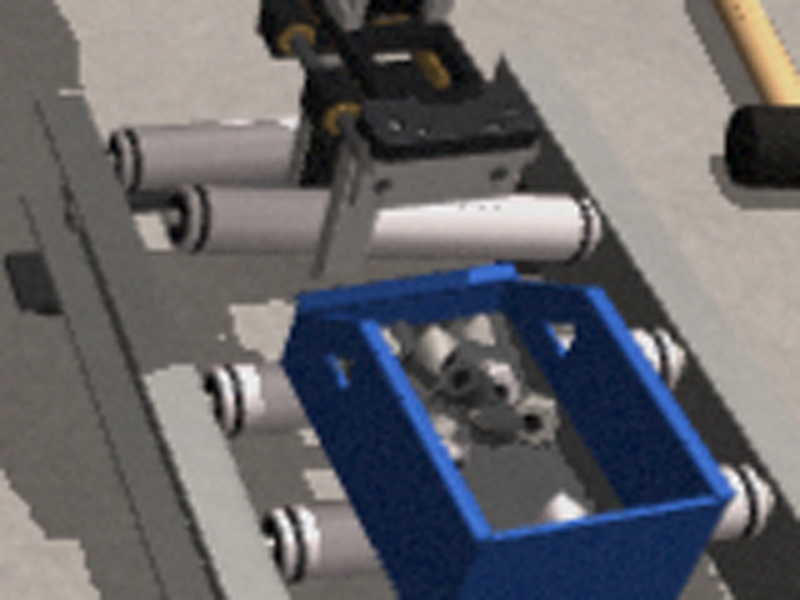

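View pics/s5.png

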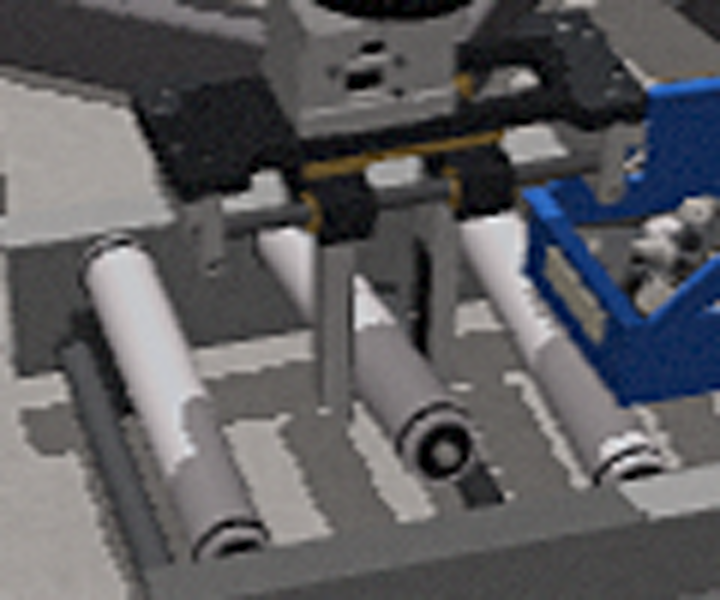

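```bash
python3 - <<'E'
from h import *
cs=eyes.camera_params("side");cc=eyes.camera_params("scene")
_,d=eyes.capture("side");_,e=eyes.capture("scene")
for u,v in((290,136),(290,138),(290,139),(357,124),(357,126),(357,127)): print(tobay(back(cs,d,u,v,r=0)).round(0))
print('scene')
for u,v in((380+318/5,205+270/5),(380+325/5,205+255/5),(380+450/5,205+185/5),(380+365/5,205+160/5)): print(tobay(back(cc,e,u,v,r=0)).round(0))
E
```

```text
[-76. -62. 200.]
[-76. -61. 195.]
[-76. -63. 194.]
[ 78. -58. 200.]
[ 77. -59. 196.]
[ 77. -61. 195.]
scene
[ 20. -35.  97.]
[ 22. -35. 108.]
[ 79. -20. 196.]
[ 79. -58. 214.]
```

>>> play_rows([
  [[0, 0, -0.0015], 0],
  [[0, 0, -0.0015], 0],
  [[0, 0, -0.0015], 0],
  [[0, 0, -0.0015], 0],
  [[0, 0, -0.0015], 0],
  [[0, 0, -0.0015], 0],
  [[0, 0, 0], 0],
  [[0, 0, 0], 0],
])

```text
time: 13.82
eef_pos: [508.0, 142.2, 81.4]
eef_rot: [0.0, 0.995, 0.098, 0.0]
contact_force: [1.0, -10.0, 0.9]
width: 0.307
```

```bash
python3 st.py
```

```text
t=13.82 tcp=[507.98 142.23  81.44] bay=[ -0.86 -27.81  81.44] yaw=0.1969 F=[ 1.04 -9.99  0.88] Fbay=(-0.64,-10.02) M=[-1.72  -0.136  0.085] w=28.86
```

```bash
python3 - <<'E'
from tilt import *
s=status.read_state();p=s['eef_pos'];yw=2*np.arctan2(s['eef_rot'][2],s['eef_rot'][1])
run(p[:2],yw+np.pi/2,p[2]+17.8,-72,120,sl=-.1)
w=cv2.imread("pics/last_scene.png");crop(w,395,225,515,275,6.6,"c6.png")
E
```

```text
side (-72, -15) 257 lat 0.3 yawerr 0.002 dz 1.7 slope -0.071 res 2.79
side (15, 120) 115 lat -0.4 yawerr -0.010 dz 0.7 slope -0.101 res 0.99
side (-72, 120) 514 lat 0.5 yawerr -0.001 dz 0.9 slope -0.098 res 3.49
scene (-72, -15) 318 lat -0.1 yawerr -0.022 dz -0.7 slope -0.078 res 2.33
scene (15, 120) 387 lat -1.0 yawerr -0.006 dz -1.0 slope -0.111 res 1.50
scene (-72, 120) 823 lat -1.1 yawerr -0.006 dz -1.4 slope -0.103 res 2.87
```

View pics/c6.png

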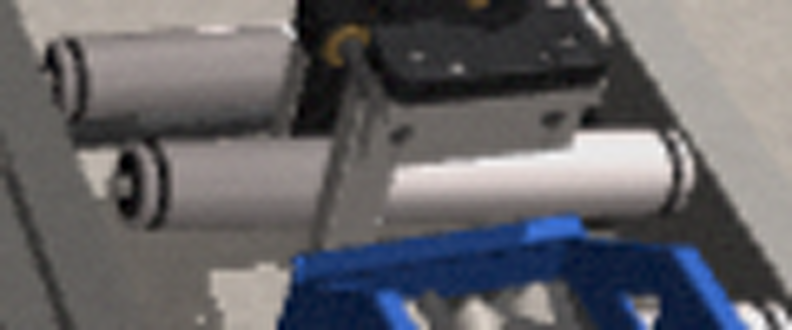

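>>> play_rows([
  [[0, 0, -0.0012], 0],
  [[0, 0, -0.0012], 0],
  [[0, 0, -0.0012], 0],
  [[0, 0, -0.0012], 0],
  [[0, 0, -0.0012], 0],
  [[0, 0, -0.0012], 0],
  [[0, 0, 0], 0],
  [[0, 0, 0], 0],
])

```text
time: 14.58
eef_pos: [508.0, 142.4, 74.3]
eef_rot: [0.0, 0.995, 0.098, 0.0]
contact_force: [1.3, -8.3, -0.6]
width: 0.31
```

```bash
python3 st.py
```

```text
t=14.58 tcp=[508.02 142.36  74.26] bay=[ -0.79 -27.69  74.26] yaw=0.1970 F=[ 1.33 -8.25 -0.6 ] Fbay=(-0.06,-8.36) M=[-1.681 -0.217  0.04 ] w=29.13
```

>>> play_rows([
  [[0, 0, -0.0012], 0],
  [[0, 0, -0.0012], 0],
  [[0, 0, -0.0012], 0],
  [[0, 0, -0.0012], 0],
  [[0, 0, -0.0012], 0],
  [[0, 0, -0.001], 0],
  [[0, 0, 0], 0],
  [[0, 0, 0], 0],
])

```text
time: 15.25
eef_pos: [508.0, 142.3, 67.3]
eef_rot: [0.0, 0.995, 0.098, 0.0]
contact_force: [2.1, -7.4, 0.2]
width: 0.31
```

```bash
python3 st.py; python3 - <<'E'
from tilt import *
s=status.read_state();p=s['eef_pos'];yw=2*np.arctan2(s['eef_rot'][2],s['eef_rot'][1])
c=eyes.camera_params("wrist");w,d=eyes.capture("wrist");cv2.imwrite("pics/w7.png",w)
run(p[:2],yw+np.pi/2,p[2]+17.8,-72,120,sl=-.02)
w=cv2.imread("pics/last_scene.png");crop(w,395,225,515,275,6.6,"c7.png")
w=cv2.imread("pics/last_side.png");crop(w,255,95,375,195,6,"s7.png")
E
```

```text
t=15.25 tcp=[508.03 142.33  67.26] bay=[ -0.79 -27.73  67.26] yaw=0.1970 F=[ 2.13 -7.4   0.18] Fbay=(0.87,-7.66) M=[-1.676 -0.196 -0.016] w=29.14
side (-72, -15) 227 lat 0.4 yawerr -0.007 dz 1.1 slope 0.019 res 1.42
side (15, 120) 113 lat -0.2 yawerr -0.008 dz 0.3 slope 0.008 res 0.95
side (-72, 120) 490 lat 0.3 yawerr -0.002 dz 0.7 slope 0.006 res 2.87
scene (-72, -15) 314 lat -1.4 yawerr 0.011 dz -1.7 slope 0.005 res 1.86
scene (15, 120) 329 lat -1.2 yawerr -0.001 dz -1.1 slope -0.005 res 1.59
scene (-72, 120) 761 lat -1.3 yawerr 0.000 dz -1.5 slope 0.001 res 2.81
```

View pics/c7.png

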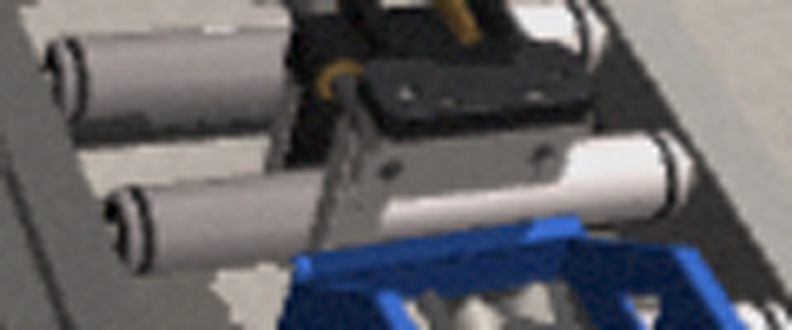

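View pics/s7.png

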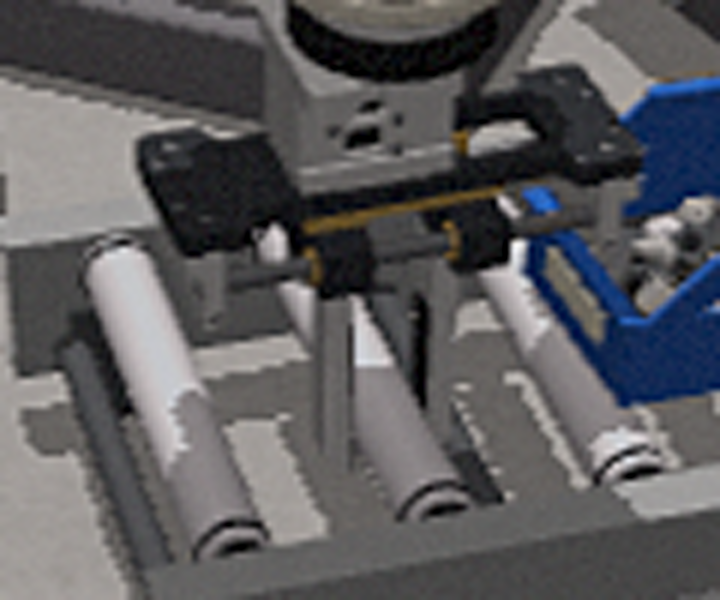

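View pics/w7.png

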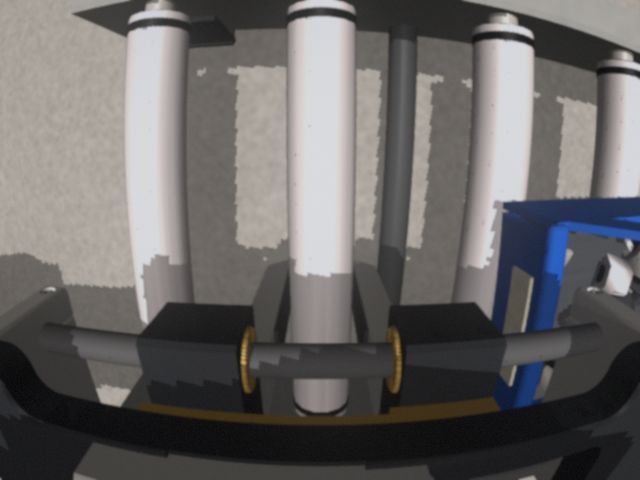

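>>> play_rows([
  [[0.0002, -0.001, 0], 0],
  [[0.0002, -0.001, 0], 0],
  [[0.0002, -0.001, 0], 0],
  [[0.0002, -0.001, 0], 0],
  [[0.0002, -0.001, 0], 0],
  [[0, 0, 0], 0],
  [[0, 0, 0], 0],
  [[0, 0, 0], 0],
])

```text
time: 16.07
eef_pos: [509.0, 137.5, 67.3]
eef_rot: [0.0, 0.995, 0.098, 0.0]
contact_force: [2.2, -7.1, 0.1]
width: 0.309
```

```bash
python3 st.py
```

```text
t=16.07 tcp=[509.03 137.54  67.33] bay=[ -0.61 -32.61  67.33] yaw=0.1971 F=[ 2.25 -7.1   0.14] Fbay=(1.03,-7.37) M=[-1.379 -0.2   -0.031] w=29.05
```

>>> play_rows([
  [[0.0002, -0.001, 0], 0],
  [[0.0002, -0.001, 0], 0],
  [[0.0002, -0.001, 0], 0],
  [[0, 0, 0], 0],
  [[0, 0, 0], 0],
  [[0, 0, 0], 0],
  [[0, 0, 0], 0],
  [[0, 0, 0], 0],
])

```text
time: 16.73
eef_pos: [509.6, 134.9, 67.3]
eef_rot: [0.0, 0.995, 0.099, 0.0]
contact_force: [1.6, -5.7, 0.2]
width: 0.308
```

```bash
python3 st.py
```

```text
t=16.73 tcp=[509.58 134.93  67.31] bay=[ -0.5  -35.28  67.31] yaw=0.1975 F=[ 1.57 -5.7   0.22] Fbay=(0.60,-5.88) M=[-1.089 -0.182 -0.093] w=28.92
```

>>> play_rows([
  [[0.0002, -0.001, 0], 0],
  [[0.0002, -0.001, 0], 0],
  [[0, 0, 0], 0],
  [[0, 0, 0], 0],
  [[0, 0, 0], 0],
  [[0, 0, 0], 0],
  [[0, 0, 0], 0],
  [[0, 0, 0], 0],
])

```text
time: 17.4
eef_pos: [509.6, 134.7, 67.3]
eef_rot: [-0.001, 0.995, 0.099, 0.0]
contact_force: [-0.0, 6.2, 0.8]
width: 0.306
```

```bash
python3 st.py; python3 - <<'E'
from h import *
w,d=eyes.capture("side");crop(w,255,95,375,195,6,"s8.png")
w,d=eyes.capture("scene");crop(w,395,225,515,275,6.6,"c8.png")
E
```

```text
t=17.40 tcp=[509.59 134.69  67.29] bay=[ -0.53 -35.52  67.29] yaw=0.1990 F=[-0.04  6.2   0.84] Fbay=(1.00,6.12) M=[ 1.482  0.31  -0.077] w=28.79
```

View pics/c8.png

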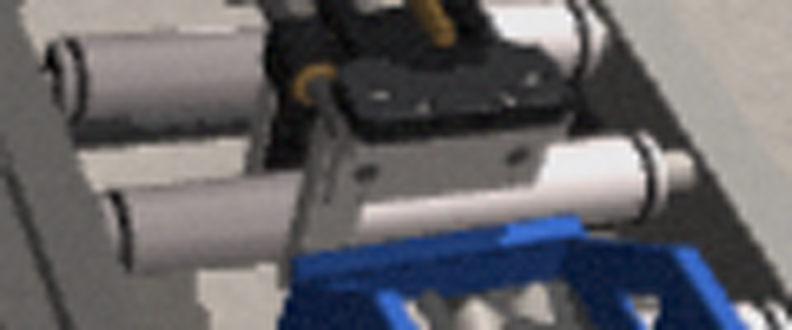

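View pics/s8.png

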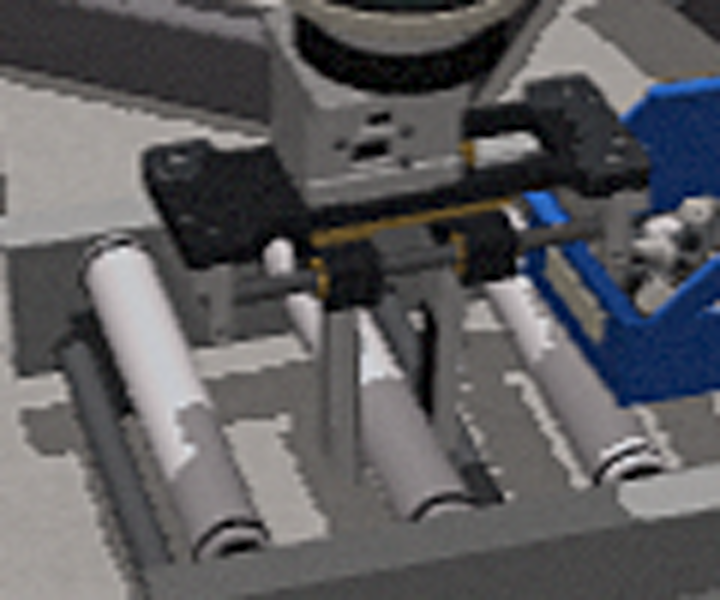

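>>> play_rows([
  [[-0.0002, 0.001, 0], 0],
  [[0, 0, 0], 0],
  [[0, 0, 0], 0],
  [[0, 0, 0], 0],
  [[0, 0, 0], 0],
  [[0, 0, 0], 0],
  [[0, 0, 0], 0],
  [[0, 0, 0], 0],
])

```text
time: 18.17
eef_pos: [509.6, 134.7, 67.1]
eef_rot: [-0.0, 0.995, 0.099, 0.0]
contact_force: [1.9, 5.7, 0.4]
width: 0.305
```

```bash
python3 st.py; python3 - <<'E'
from tilt import *
s=status.read_state();p=s['eef_pos'];yw=2*np.arctan2(s['eef_rot'][2],s['eef_rot'][1])
c=eyes.camera_params("wrist");w,d=eyes.capture("wrist");cv2.imwrite("pics/w9.png",w)
run(p[:2],yw+np.pi/2,p[2]+17.8,-72,120,sl=0)
for k in("side","scene"):
    w,d=eyes.capture(k);W=cloud(eyes.camera_params(k),d);Q=W.reshape(-1,3);Q=Q[~np.isnan(Q[:,0])]
    x=(Q[:,:2]-BAY)@EX;y=(Q[:,:2]-BAY)@EY;z=Q[:,2]
    for x0,nm in((-80,"A"),(-2,"new"),(80,"B")):
        m=(abs(x-x0)<7)&(z>93)&(z<104)&(abs(y)<125);m2=m&(abs(y)<106)
        print(k,nm,np.percentile(y[m2],[0,1,99,100]).round(1) if m2.sum()>5 else None)
E
```

```text
t=18.17 tcp=[509.57 134.67  67.15] bay=[ -0.55 -35.54  67.15] yaw=0.1984 F=[1.89 5.74 0.41] Fbay=(2.81,5.34) M=[ 1.438 -0.248  0.011] w=28.70
side (-72, -15) 212 lat 0.1 yawerr -0.004 dz 0.3 slope -0.003 res 1.31
side (15, 120) 112 lat 0.5 yawerr -0.001 dz 0.1 slope 0.012 res 1.00
side (-72, 120) 475 lat 0.3 yawerr -0.004 dz 0.7 slope 0.004 res 2.67
scene (-72, -15) 296 lat -0.7 yawerr -0.008 dz -2.5 slope -0.018 res 1.62
scene (15, 120) 322 lat -1.8 yawerr -0.011 dz -0.2 slope -0.015 res 1.61
scene (-72, 120) 732 lat -1.3 yawerr -0.004 dz -1.4 slope -0.001 res 2.57
side A [-101.3  -99.7   97.1  102.1]
side new [-106.  -104.8    3.9   14.8]
side B [-105.8 -101.7   35.2   74.2]
scene A [-100.8  -99.4   99.   100. ]
scene new [-105.1 -104.3   92.7   93.2]
scene B [-100.9 -100.8   99.2   99.8]
```

View pics/w9.png

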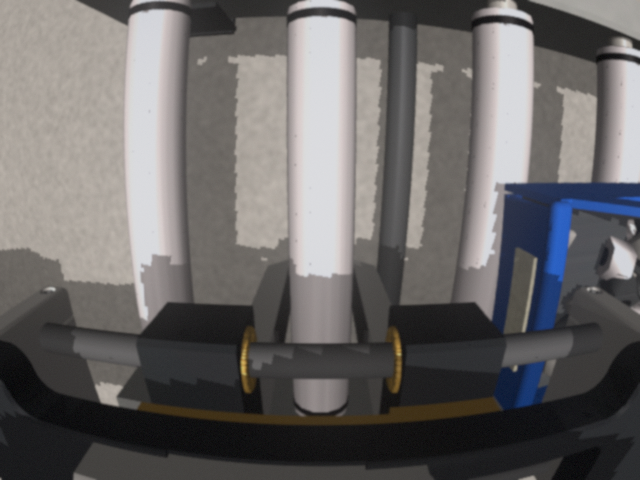

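>>> play_rows([
  [[-0.0001, 0.0005, 0], 0],
  [[0, 0, 0], 0],
  [[0, 0, 0], 0],
  [[0, 0, 0], 0],
  [[0, 0, 0], 0],
  [[0, 0, 0], 0],
  [[0, 0, 0], 0],
  [[0, 0, 0], 0],
], squeeze=15)

```text
time: 19.08
eef_pos: [509.2, 134.1, 67.0]
eef_rot: [0.0, 0.995, 0.099, -0.0]
contact_force: [0.6, -5.1, -1.9]
width: 0.315
```

```bash
python3 st.py
```

```text
t=19.08 tcp=[509.16 134.09  66.96] bay=[ -1.06 -36.04  66.96] yaw=0.1976 F=[ 0.56 -5.12 -1.89] Fbay=(-0.29,-5.14) M=[-1.327 -0.168  0.157] w=29.62
```

>>> play_rows([
  [[0.0001, -0.0007, 0], 0],
  [[0.0001, -0.0005, 0], 0],
  [[0, 0, 0], 0],
  [[0, 0, 0], 0],
  [[0, 0, 0], 0],
  [[0, 0, 0], 0],
  [[0, 0, 0], 0],
  [[0, 0, 0], 0],
])

```text
time: 19.75
eef_pos: [509.3, 133.9, 67.0]
eef_rot: [-0.0, 0.995, 0.099, -0.0]
contact_force: [-2.7, 5.4, -5.7]
width: 0.315
```

```bash
python3 st.py
```

```text
t=19.75 tcp=[509.27 133.85  67.02] bay=[ -0.99 -36.29  67.02] yaw=0.1984 F=[-2.75  5.44 -5.73] Fbay=(-1.81,5.82) M=[0.988 0.677 0.176] w=29.58
```

>>> play_rows([
  [[0, 0.0005, 0], 0],
  [[0, 0, 0], 0],
  [[0, 0, 0], 0],
  [[0, 0, 0], 0],
  [[0, 0, 0], 0],
  [[0, 0, 0], 0],
  [[0, 0, 0], 0],
  [[0, 0, 0], 0],
], claw=0.45)

```text
time: 20.42
eef_pos: [509.6, 134.0, 67.1]
eef_rot: [0.0, 0.995, 0.099, -0.0]
contact_force: [0.5, -0.5, 0.2]
width: 0.546
```

```bash
python3 st.py; python3 - <<'E'
from tilt import *
run(BAY-2*EX,1.738+.032,85,-95,90,sl=0)
for k in("side","scene"):
    w,d=eyes.capture(k);W=cloud(eyes.camera_params(k),d);Q=W.reshape(-1,3);Q=Q[~np.isnan(Q[:,0])]
    x=(Q[:,:2]-BAY)@EX;y=(Q[:,:2]-BAY)@EY;z=Q[:,2]
    m2=(abs(x+2)<7)&(z>93)&(z<104)&(abs(y)<106)
    print(k,np.percentile(y[m2],[0,1,99,100]).round(1))
w,d=eyes.capture("scene");crop(w,395,225,515,275,6.6,"c10.png")
E
```

```text
t=20.42 tcp=[509.58 133.99  67.15] bay=[ -0.66 -36.2   67.15] yaw=0.1980 F=[ 0.5  -0.55  0.15] Fbay=(0.40,-0.62) M=[-0.083  0.066  0.02 ] w=51.37
side (-95, -15) 286 lat 0.3 yawerr -0.010 dz 0.5 slope 0.003 res 1.07
side (-95, 90) 388 lat 0.4 yawerr -0.011 dz 0.1 slope -0.002 res 1.07
scene (-95, -15) 318 lat -1.4 yawerr -0.001 dz -2.2 slope 0.001 res 1.50
scene (15, 90) 274 lat -1.5 yawerr -0.015 dz -0.4 slope -0.024 res 1.62
scene (-95, 90) 656 lat -1.0 yawerr -0.007 dz -2.2 slope 0.001 res 1.56
side [-105.6 -105.2   21.3   22. ]
scene [-105.9 -104.7   92.2   94.8]
```

View pics/c10.png

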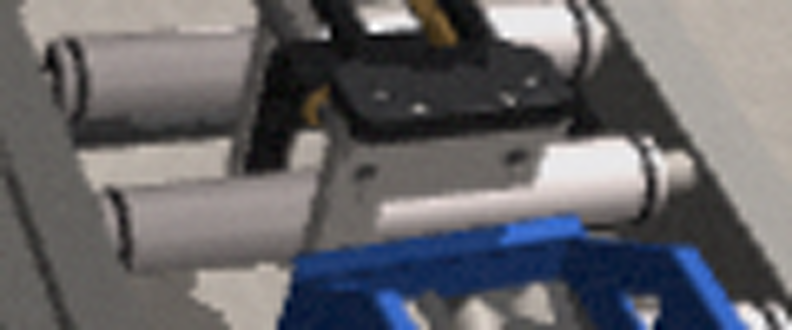

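>>> play_rows([
  [[0, 0, 0.006], 0],
  [[0, 0, 0.012], 0],
  [[0, 0, 0.02], 0],
  [[0, 0, 0.025], 0],
  [[0, 0, 0.025], 0],
  [[0, 0, 0.025], 0],
  [[0, 0, 0.025], 0],
  [[0, 0, 0.025], 0],
])

```text
time: 21.33
eef_pos: [509.4, 133.7, 232.6]
eef_rot: [-0.0, 0.995, 0.099, 0.0]
contact_force: [-0.4, -0.2, 0.1]
width: 0.551
```

>>> play_rows([
  [[0, -0.01, 0.02], 0],
  [[0, -0.01, 0.01], 0],
  [[0, -0.01, 0], 0],
  [[0, 0, 0], 0],
  [[0, 0, 0], 0],
  [[0, 0, 0], 0],
  [[0, 0, 0], 0],
  [[0, 0, 0], 0],
])

```text
time: 22.0
eef_pos: [509.3, 104.3, 259.4]
eef_rot: [0.0, 0.995, 0.099, -0.001]
contact_force: [-0.6, 0.4, -0.4]
width: 0.547
```

```bash
python3 st.py; python3 - <<'E'
from tilt import *
run(BAY-2*EX,1.738+.032,85,-95,90,sl=0)
c=eyes.camera_params("wrist");w,d=eyes.capture("wrist");cv2.imwrite("pics/w11.png",w);crop(w,200,20,440,270,3.0,"w11c.png")
crop(w,200,10,440,60,3.3,"w11L.png");crop(w,200,225,440,275,3.3,"w11R.png")
cv2.imwrite("pics/w11LR.png",np.vstack([cv2.imread("pics/w11L.png"),cv2.imread("pics/w11R.png")]))
for x,y in((-5.6,107.5),(1.2,-107.5),(-5.2,92.5)):print((x,y),fproj(c,[*(BAY+x*EX+y*EY),85]).round(1))
s=cv2.imread("pics/last_side.png");crop(s,240,90,450,230,3.8,"s11.png")
E
```

```text
t=22.00 tcp=[509.3  104.33 259.42] bay=[ -5.86 -65.41 259.42] yaw=0.1986 F=[-0.58  0.44 -0.45] Fbay=(-0.50,0.53) M=[-0.049  0.048  0.009] w=51.43
side (-95, -15) 287 lat 0.6 yawerr -0.010 dz 0.1 slope -0.001 res 1.07
side (15, 90) 228 lat 0.7 yawerr -0.002 dz -0.0 slope 0.010 res 1.18
side (-95, 90) 619 lat 0.4 yawerr -0.007 dz 0.3 slope 0.003 res 1.14
scene (-95, -15) 417 lat -0.8 yawerr -0.011 dz -2.1 slope 0.002 res 1.52
scene (15, 90) 370 lat -1.0 yawerr -0.010 dz -2.5 slope 0.007 res 1.51
scene (-95, 90) 940 lat -0.9 yawerr -0.009 dz -2.1 slope 0.001 res 1.55
(-5.6, 107.5) [328.4  33. ]
(1.2, -107.5) [328.2 251.5]
(-5.2, 92.5) [328.4  47.7]
```

View pics/w11.png

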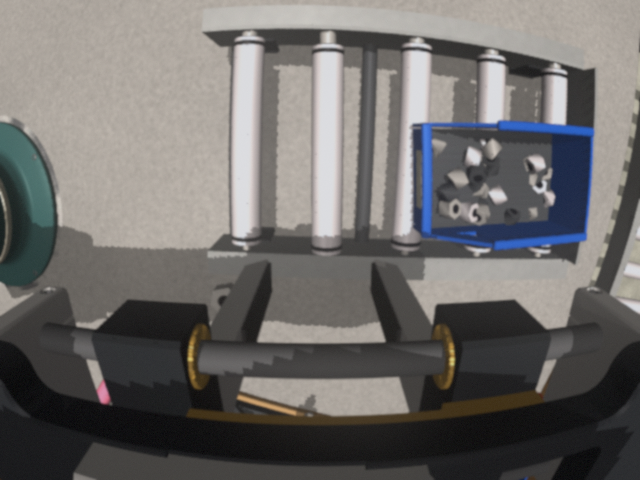

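View pics/w11LR.png

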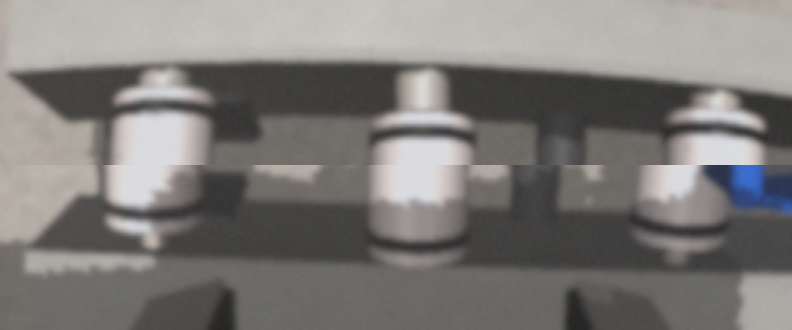

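View pics/s11.png

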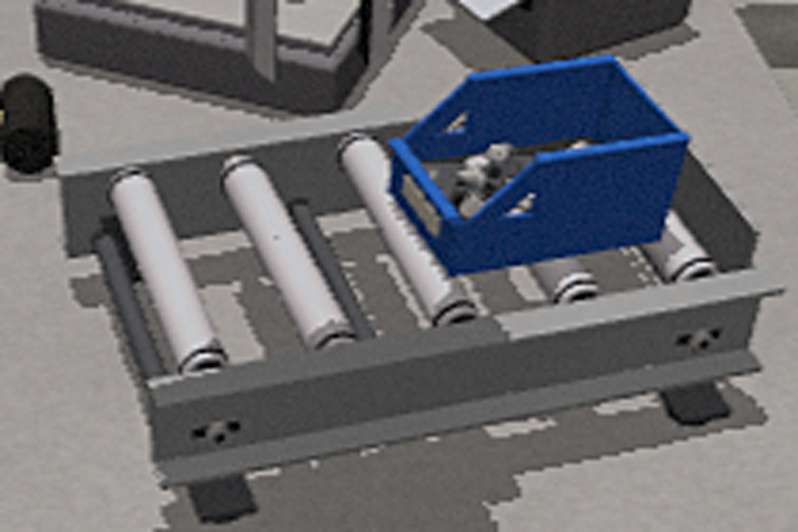

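```bash
python3 -c "
from rig import job;print(job.finish_job())"
```

```text
the job is handed in; nothing more can be done
None
```

I fitted the longer roller into the empty place and handed the job in at about 22 s. The hand-in gave no verdict.

**What I did:**
- I gripped the roller 30 mm from its middle, towards the fixed pin. I tilted it about 0.16 rad against its notch and lifted it out.
- The sprung pin went into the left rail's hole at the first try. I then pushed about 13 mm against the spring, with at most about 10 N at the wrist.
- I lowered it level between the rails, let it out into the right hole until I felt the tube end stop, then opened the fingers and backed away.

**Last checks:**
- The roller lies level, with slope under 0.01 rad by both fixed cameras over its whole length.
- The fixed end of the tube is at the right rail and the collar side reaches the left rail. The roller's middle should therefore sit about 7 to 8 mm from the centre towards the right rail, within the 12 mm allowed.
- Its height is about 0.5 mm below the neighbouring fitted rollers.
- The bin, which was nearest the gripper, looked unmoved; I did not measure the other parts again.
- Force at the tool read zero within noise.

**Checks that disagreed:**
- The left hole's position along the conveyor came out at −5.7 mm from the wrist camera, but −0.5 to −3 mm from the two fixed cameras. I aimed the pin at −5 mm and it went in.
- The tube end touched the right rail 1 to 2 mm earlier than I had worked out. I put this down to slight slip in the grip.

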